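# Clear the ball-press shelf: pour back the cork plugs and hang up the clamp yokes

### The job

Clear down the press shelf after the batch. Take the lid off the green jar, pour all the cork plugs from the held aluminium cup into the jar, stand the empty cup upright in the middle of the blue mat and put the lid back properly on the jar; hang every clamp yoke that is standing on the shelf astride the steel rail, between its posts, before or after the pouring as you like. Leave the pricker, spool and wax tin where they are.

Things in the scene. Friction and masses are not known exactly. Their poses are not given: they have to be found in the camera images.
- rail_mid (a point): Midpoint of the axis of the fixed hanging rail: level round steel bar 16 mm in diameter, axis 130 mm above the shelf, on two green posts (16 mm wide, centres 380 mm apart, each on a foot 110 x 30 x 8 mm). The frame's y runs along the bar, z up. Four yokes fit side by side between the posts.
- jar: Squat open jar of green glass, fixed to the shelf: outer diameter 128 mm, inner diameter 116 mm, 85 mm high, floor 8 mm thick. Origin at the centre of its underside, z up.
- jar_rim (a point): Centre of the jar's mouth, level with the top of its rim (85 mm above the shelf).
- lid: Lift-off wooden jar lid, 0.16 kg: disc 128 mm across, 10 mm thick; cork plug 102 mm across reaching 12 mm below the disc into the jar; dark round knob 30 mm in diameter, gripping part 20 to 45 mm above the disc's underside. Origin: centre of the disc's underside, z up; 85 mm above the shelf when on the jar, 12 mm when set down on the shelf.
- cup: Aluminium cup holding the plugs, 0.32 kg: flared, outer radius 32 mm low down, 52 mm at the rim, 75 mm high; dark steel foot disc 88 mm across, 10 mm thick. On its +x side a short arm bears a black grip lug: upright disc 44 mm in diameter, 16 mm thick, centre 94 mm from the cup's axis, 55 mm above the underside, flat faces to the cup's +y and -y. Origin: centre of the underside, z up.
- mat: Round blue felt mat, 130 mm across and 4 mm thick, fixed to the shelf. Origin at the centre of its underside.
- pricker: Seam pricker, a bystander: dark horn handle and steel spike, 155 mm long, lying. Leave alone.
- spool: Yellow thread spool, a bystander, 48 mm across, 50 mm high. Leave alone.
- wax_tin: Brass wax tin, a bystander, 68 mm across, 50 mm high. Leave alone.
- yoke0: Clamp yoke (may be absent), 0.2 to 0.4 kg: inverted U of steel band on two legs, 92 mm over the legs in x, 50 mm (64 at the pads) in y; gable crown; dark grip block on top, 30 mm in x, 26 in y, from 98 to 135 mm up. Orange pads inside the feet leave 58 mm. Origin midway between the feet, z up. Hung, the bar (16 mm) runs along the yoke's y, its axis 81 mm above the origin.
- yoke1: Clamp yoke (may be absent), 0.2 to 0.4 kg: inverted U of steel band on two legs, 92 mm over the legs in x, 50 mm (64 at the pads) in y; gable crown; dark grip block on top, 30 mm in x, 26 in y, from 98 to 135 mm up. Orange pads inside the feet leave 58 mm. Origin midway between the feet, z up. Hung, the bar (16 mm) runs along the yoke's y, its axis 81 mm above the origin.
- yoke2: Clamp yoke (may be absent), 0.2 to 0.4 kg: inverted U of steel band on two legs, 92 mm over the legs in x, 50 mm (64 at the pads) in y; gable crown; dark grip block on top, 30 mm in x, 26 in y, from 98 to 135 mm up. Orange pads inside the feet leave 58 mm. Origin midway between the feet, z up. Hung, the bar (16 mm) runs along the yoke's y, its axis 81 mm above the origin.
- yoke3: Clamp yoke (may be absent), 0.2 to 0.4 kg: inverted U of steel band on two legs, 92 mm over the legs in x, 50 mm (64 at the pads) in y; gable crown; dark grip block on top, 30 mm in x, 26 in y, from 98 to 135 mm up. Orange pads inside the feet leave 58 mm. Origin midway between the feet, z up. Hung, the bar (16 mm) runs along the yoke's y, its axis 81 mm above the origin.
- plug0: Cork plug (some of the six may be absent): cylinder 22 mm in diameter and 20 mm long, 12 g, at the start inside the cup. Origin at the centre of one flat end, on its axis.
- plug1: Cork plug (some of the six may be absent): cylinder 22 mm in diameter and 20 mm long, 12 g, at the start inside the cup. Origin at the centre of one flat end, on its axis.
- plug2: Cork plug (some of the six may be absent): cylinder 22 mm in diameter and 20 mm long, 12 g, at the start inside the cup. Origin at the centre of one flat end, on its axis.
- plug3: Cork plug (some of the six may be absent): cylinder 22 mm in diameter and 20 mm long, 12 g, at the start inside the cup. Origin at the centre of one flat end, on its axis.
- plug4: Cork plug (some of the six may be absent): cylinder 22 mm in diameter and 20 mm long, 12 g, at the start inside the cup. Origin at the centre of one flat end, on its axis.
- plug5: Cork plug (some of the six may be absent): cylinder 22 mm in diameter and 20 mm long, 12 g, at the start inside the cup. Origin at the centre of one flat end, on its axis.
Mind the look-alikes: they are no part of the job. Leave any purple or red look-alike of the cup alone.

How it is judged:
By the outcome, as a careful person would: the job done as asked, in the order asked, and still so for the second after the job is handed in, with the robot touching nothing.
Of yoke0, yoke1, yoke2, yoke3 only 3 to 4 are there at a start; the rules pass over those that are not, and their reading is None.
Of plug3, plug4, plug5 only 1 to 3 are there at a start; the rules pass over those that are not, and their reading is None.
At some moment in a run one of cup, yoke0, yoke1, yoke2, yoke3 may be knocked a few centimetres aside while the robot is not near it.
It also fails if it takes over 208 s, if anything falls off the work surface, if the arm or the gripper's body presses on something with over 40 N, if the wrist force passes 120 N, or if a joint passes its speed limit or range.

### The arm

A 6-joint arm with a two-finger parallel gripper is mounted at the origin on the work surface. World frame = base frame: x ahead of the robot, y to its left, z up, the work surface at z = 0. Lengths are in mm, angles in rad, forces in N, time in s.
With the tool pointing down it reaches from about 350 to 875 mm from the base axis. Payload 4.2 kg.
Tool frame: the origin (TCP) lies on the centre line of the jaws, within the pads' length; the fingertips stand 11 mm ahead of it and the grasp point (between the pads) lies 8 mm behind it; z points along the fingers, y is the line along which they close (so a half turn about z gives the same grasp; the last joint's range is limited). The gripper opens to 85 mm and grips with 20 to 120 N. Pads are 22 mm wide; open, the fingers measure 114 mm over their backs; the gripper's body (76 mm by 85 mm) begins 54 mm behind the grasp point. The pads swing forward as they close: fully open they stand 13 mm farther back than shut.
Start: joints at [-0.863, 0.385, 0.008, 0, -1.194, -0.259], TCP at [271.19, -563.077, 242.312] pointing down, gripper open.
Joint ranges: [-3.14, 3.14], [-1.21, 2.06], [-1.07, 1.41], [-3.16, 2.05], [-2.99, -0.16], [-3.1, 3.1]. Speed limits (rad/s): [2.79, 2.79, 3.14, 3.14, 3.14, 3.14].

### API

Orientations are given as a unit quaternion [x, y, z, w].
In Python, from rig import * gives the robot as it stands. The module is installed in compiled form; this text tells all that it offers.
- The arm moves only by the tool arm_command, never from a script. Its arguments are lists of equal length, an entry for each row: "translation": the shift along the tool's x, y, z each as a share of 0.05 m, from -1 to 1, a list of three; "yaw": the turn about the tool's z as a share of 6 degrees, from -1 to 1. In form: {"translation": [[x, y, z], ...], "yaw": [yaw, ...]}. A call has exactly 5 rows; each row shifts and turns the commanded pose from where the row before left it, along the tool's axes as they then stand; what a row does not reach is not made up. A row lasts 1/10 s, in which the tool goes at most 50 mm and 8.59 degrees, less where a joint would pass 70% of its speed; a pose out of reach is approached as far as the arm can. A call with a number of a shift or a turn outside -1 to 1 is refused whole. A call with a gripper value outside its range is refused whole. "claw" is the opening, from -1 (shut) to 1 (fully open), set as the call begins (left out, the last holds). The fingers move at their own pace and stop on an object; "squeeze" is the grip in N (left out, the last holds). Time passes only in rows, so rows that do not move let the fingers close, or fill a call up. It gives the time, the measured TCP pose, the force, the opening and the grip force at its end, in the units of the state.
- observe(): the state, without advancing time (a new reading comes with each control period).
- capture(name): name is "side" or "top" or "wrist"; returns a dict with "image" (384x512x3 uint8, blue, green, red), "fx", "fy", "cx", "cy" (pixels), "rvec" (rotation vector, rad) and "tvec" (3), from world to camera coordinates, as OpenCV has them; the wrist camera has in their place "hand_eye" (4x4, takes a point from camera to tool coordinates, whose origin is the TCP and whose axes are the flange's). Camera axes: x right, y down, z forward; pixel columns grow to the right and rows downward; lengths in mm; the calibration is good to about 2 mm. A picture is of the moment at which its call begins: read the wrist's pose just before it. There is no depth.
- finish_job(): hands the job in; it is judged then, once.
The state is a dict: "time_s": time; "q": joint angles; "joint_vel": joint speeds; "tau": joint torques, N m; "ee_pos": TCP position; "eef_rot": TCP orientation; "contact_force": force on the tool from outside, world axes, zero at the start; "moment": the same for the moment, N m; "width": finger opening in mm; "grip_force": force on a finger pad.
Only numpy, scipy, OpenCV 4.12 (cv2) and the standard library are available. Lean on these libraries where they do the work, as an engineer would, in place of code of your own. Each camera call takes 0.05 s, during which the arm holds its last target. There are 200 camera calls.

## Working session

There is one attempt and no reset: what is moved stays moved. The work goes in short steps, Python scripts to look and compute and a tool call to move; the robot and the scene stay as the last step left them, time stands still between calls to the robot, and variables do not carry over. Pictures are saved under pics/ and viewed, at most 14 in all, crops included, and the job is handed in when it is done.

Besides the shell and the picture viewer there is one more tool, called after "Request:" as a command line: name --pt "numbers of a row" for each row, then --argument value for the rest. arm_command: Moves the arm, as the interface text tells. Shift numbers are shares of 0.05 m and turn numbers shares of 6 degrees, none past 1 either way. Its arguments: {"type":"object","properties":{"translation":{"type":"array","items":{"type":"array","items":{"type":"number"}}},"yaw":{"type":"array","items":{"type":"number"}},"claw":{"type":"number"},"squeeze":{"type":"number"}},"required":["translation","yaw"]}

```bash
mkdir -p pics
cat > h.py <<'E'
from rig import *
import numpy as np, cv2
from scipy.spatial.transform import Rotation as R
def grab(n):
    o=observe(); c=capture(n)
    if n=='wrist':
        T=np.eye(4);T[:3,:3]=R.from_quat(o['eef_rot']).as_matrix();T[:3,3]=o['ee_pos']
        c['T']=T@np.array(c['hand_eye'])
    else:
        M=np.eye(4);M[:3,:3]=cv2.Rodrigues(np.array(c['rvec'],float))[0];M[:3,3]=np.ravel(c['tvec']);c['T']=np.linalg.inv(M)
    return c
def ray(c,u,v,z):
    d=c['T'][:3,:3]@np.array([(u-c['cx'])/c['fx'],(v-c['cy'])/c['fy'],1]);o=c['T'][:3,3]
    return (o+d*(z-o[2])/d[2]).round(1)
def proj(c,p):
    q=np.linalg.inv(c['T'])@np.append(p,1);return (q[0]/q[2]*c['fx']+c['cx']).round(1),(q[1]/q[2]*c['fy']+c['cy']).round(1)
E
python3 - <<'E'
from h import *
o=observe();print({k:np.round(v,3).tolist() for k,v in o.items()})
T=R.from_quat(o['eef_rot']).as_matrix();print(T.round(3))
for n in('top','side','wrist'):
    c=grab(n);cv2.imwrite(f'pics/{n}0.png',c['image']);np.save(f'{n}0.npy',c,allow_pickle=True)
    print(n,c['T'].round(2).tolist(),c['fx'])
E
```

```text
{'time_s': 0.0, 'q': [-0.863, 0.386, 0.007, -0.001, -1.194, -0.259], 'joint_vel': [0.001, -0.001, 0.001, 0.001, 0.001, -0.0], 'tau': [0.001, -39.229, 18.841, 4.186, -0.005, 0.0], 'ee_pos': [270.954, -562.585, 241.21], 'eef_rot': [-0.222, 0.975, 0.001, -0.0], 'contact_force': [-0.527, 0.123, -0.817], 'moment': [0.009, -0.001, 0.018], 'grip_force': 0.0, 'width': 85.54}
[[-0.901 -0.434 -0.001]
 [-0.434  0.901  0.002]
 [ 0.     0.002 -1.   ]]
top [[-0.03, -0.98, 0.19, 207.41], [-1.0, 0.03, 0.02, -63.12], [-0.03, -0.19, -0.98, 1424.95], [0.0, 0.0, 0.0, 1.0]] 418.85220530859823
side [[0.99, -0.08, 0.14, 292.02], [-0.17, -0.5, 0.85, -990.76], [-0.0, -0.86, -0.51, 687.9], [0.0, 0.0, 0.0, 1.0]] 381.6968334902997
wrist [[-0.43, 0.86, 0.25, 205.88], [0.9, 0.42, 0.12, -593.92], [0.0, 0.28, -0.96, 372.36], [0.0, 0.0, 0.0, 1.0]] 296.95938373421325
```

Run:
```python
import cv2,numpy as np
a=cv2.imread('pics/top0.png');cv2.imwrite('pics/top0b.png',cv2.resize(a,(800,600),interpolation=3))
a=cv2.imread('pics/side0.png');cv2.imwrite('pics/side0b.png',cv2.resize(a,(800,600),interpolation=3))
```

```text
(no output)
```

View pics/top0b.png

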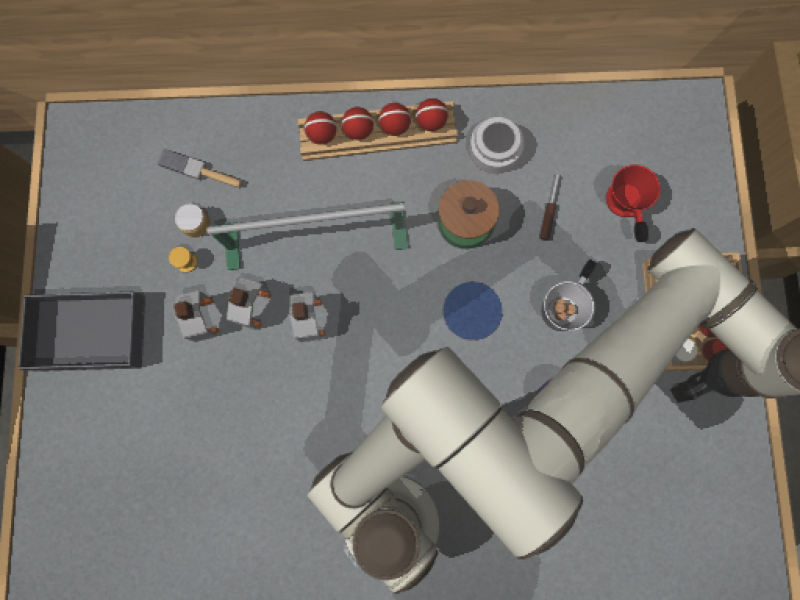

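View pics/side0b.png

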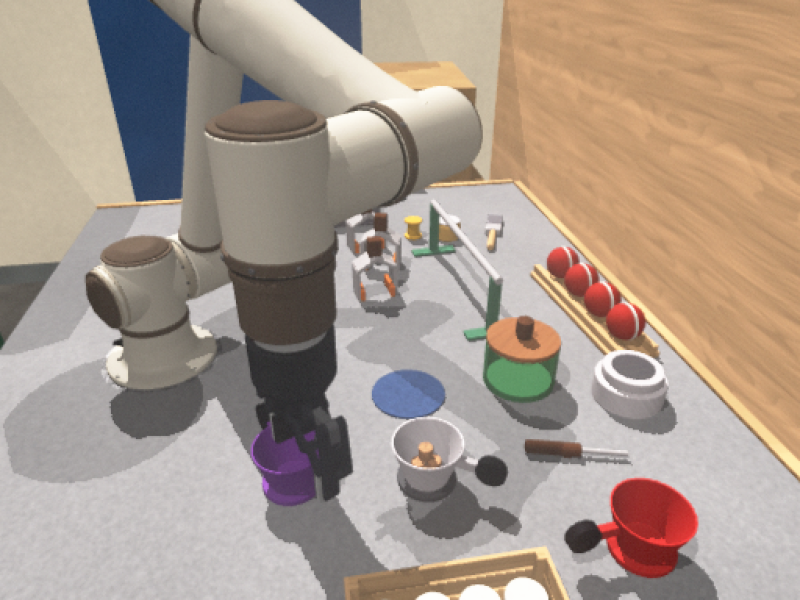

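Run:
```python
from h import *
c=np.load('top0.npy',allow_pickle=True).item();im=c['image'];hsv=cv2.cvtColor(im,cv2.COLOR_BGR2HSV)
def comps(m,x0,x1,y0,y1,amin,z,name):
    mm=np.zeros_like(m);mm[y0:y1,x0:x1]=m[y0:y1,x0:x1]
    n,l,s,ce=cv2.connectedComponentsWithStats(mm)
    for i in range(1,n):
        if s[i,4]>=amin: print(name,s[i].tolist(),ce[i].round(1).tolist(),ray(c,*ce[i],z))
H,S,V=cv2.split(hsv)
blue=cv2.inRange(hsv,(100,100,40),(130,255,255)); comps(blue,250,350,150,240,100,4,'mat')
dark=cv2.inRange(hsv,(0,0,0),(180,255,60))
comps(dark,355,400,150,190,20,55,'lug')
brown=cv2.inRange(hsv,(0,60,20),(20,255,110))
comps(brown,100,220,170,230,15,135,'block')
comps(brown,270,330,110,150,10,130,'knob')
orange=cv2.inRange(hsv,(5,150,120),(20,255,255)); comps(orange,100,230,170,230,4,10,'pad')
wood=cv2.inRange(hsv,(5,80,60),(20,200,200));comps(wood,270,330,105,160,200,95,'lid')
green=cv2.inRange(hsv,(55,80,30),(95,255,200));comps(green,120,340,120,180,10,0,'green')
tan=cv2.inRange(hsv,(5,80,120),(20,255,255));comps(tan,340,390,175,220,10,30,'plugs')
cv2.imwrite('pics/y.png',np.hstack([cv2.resize(im[165:225,95:225],(780,360),interpolation=3)]))
cv2.imwrite('pics/cup.png',cv2.resize(im[115:220,280:410],(780,630)[:2],interpolation=3)[:600])
```

```text
mat [285, 181, 36, 36, 1037] [302.3, 198.6] [ 444.4 -192.     4. ]
lug [371, 166, 17, 24, 194] [379.5, 176.4] [ 502.7 -446.9   55. ]
block [147, 185, 10, 11, 73] [151.2, 189.5] [466.5 294.  135. ]
block [128, 190, 9, 6, 33] [131.6, 192.9] [457.7 356.2 135. ]
block [112, 193, 11, 11, 85] [116.4, 198.4] [441.5 404.1 135. ]
block [187, 194, 8, 9, 67] [190.7, 198.0] [435.5 168.7 135. ]
knob [296, 126, 16, 11, 128] [303.1, 130.8] [ 644.8 -194.   130. ]
pad [112, 170, 13, 4, 30] [118.1, 171.4] [560.2 446.7  10. ]
pad [166, 186, 5, 3, 11] [167.8, 187.2] [498. 271.  10.]
pad [131, 191, 3, 2, 5] [132.0, 191.6] [486.4 395.6  10. ]
pad [163, 206, 3, 2, 4] [164.0, 206.5] [430.8 283.3  10. ]
lid [281, 116, 38, 36, 1046] [299.6, 133.6] [ 647.3 -185.3   95. ]
green [146, 148, 6, 6, 21] [149.3, 150.1] [636.5 341.3   0. ]
green [287, 149, 25, 8, 86] [297.8, 153.3] [ 606.9 -184.4    0. ]
green [145, 159, 8, 14, 95] [148.6, 165.4] [580.8 342.5   0. ]
plugs [355, 192, 7, 12, 59] [358.6, 197.0] [ 439.5 -378.4   30. ]
plugs [363, 195, 5, 6, 24] [365.2, 197.7] [ 436.6 -400.2   30. ]
```

View pics/y.png

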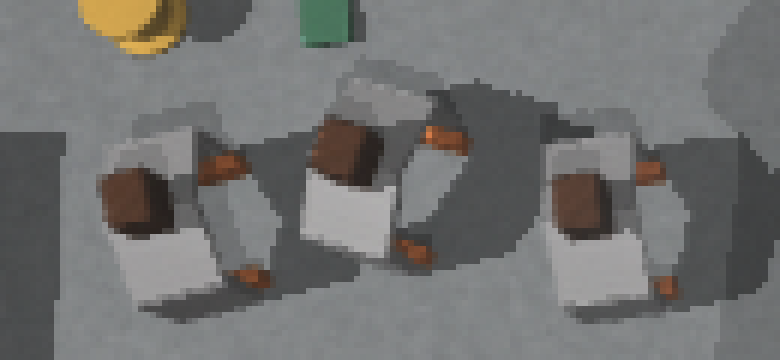

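View pics/cup.png

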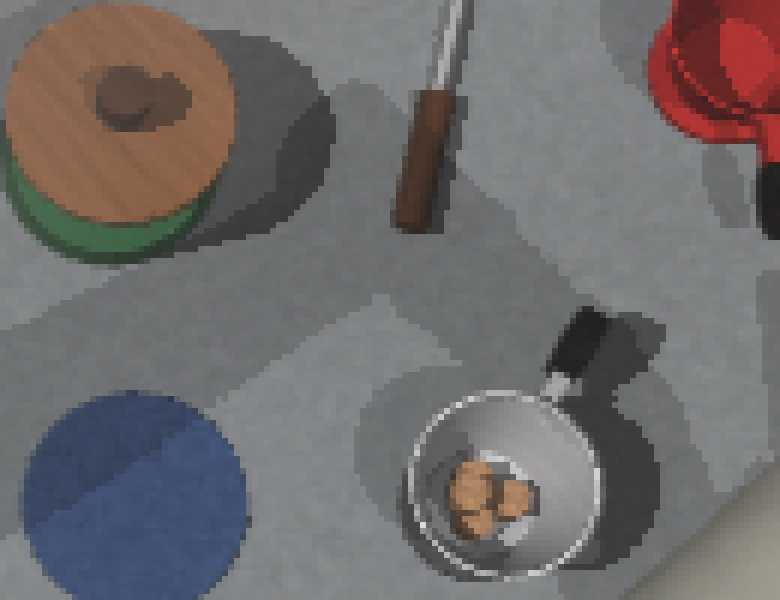

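```bash
cat >> h.py <<'E'
def plan(x,y,z,ang=None):
    """total shares needed; ang = world deg for tool y axis (mod 180). translation given in frame after yaw"""
    o=observe();M=R.from_quat(o['eef_rot']).as_matrix();a=np.degrees(np.arctan2(M[1,1],M[0,1]));yaw=0
    if ang is not None:
        yaw=-((ang-a+90)%180-90); M=M@R.from_euler('z',yaw,degrees=True).as_matrix()
    t=M.T@(np.array([x,y,z])-o['ee_pos'])/50
    print('pos',np.round(o['ee_pos'],1),'yang',a.round(1),'q6',round(o['q'][5],2),'| yaw shares',round(yaw/6,2),'trans shares',t.round(3),'t',round(o['time_s'],1))
E
python3 -c "
from h import *
plan(600,-190,242)"
```

```text
pos [ 271.  -562.7  241.5] yang 115.7 q6 -0.26 | yaw shares 0.0 trans shares [-9.162e+00  3.863e+00 -5.000e-03] t 0.1
```

Request:
arm_command --pt "-0.67 0.235 0" --pt "-0.67 0.235 0" --pt "-0.67 0.235 0" --pt "-0.67 0.235 0" --pt "-0.67 0.235 0" --yaw '[0,0,0,0,0]'

```text
time_s: 0.65
ee_pos: [397.3, -436.2, 242.0]
eef_rot: [-0.222, 0.975, 0.0, -0.0]
contact_force: [-0.1, -0.2, 0.1]
width: 85.4
grip_force: 0.0
```

Request:
arm_command --pt "-0.67 0.235 0" --pt "-0.67 0.235 0" --pt "-0.67 0.235 0" --pt "-0.67 0.235 0" --pt "-0.67 0.235 0" --yaw '[0,0,0,0,0]'

```text
time_s: 1.15
ee_pos: [522.8, -310.6, 242.0]
eef_rot: [-0.223, 0.975, 0.0, -0.0]
contact_force: [-0.8, -1.2, 0.1]
width: 85.7
grip_force: 0.0
```

Request:
arm_command --pt "-0.6 0.22 0" --pt "-0.6 0.22 0" --pt "-0.5 0.2 0" --pt "0 0 0" --pt "0 0 0" --yaw '[0,0,0,0,0]'

```text
time_s: 1.65
ee_pos: [584.7, -245.7, 241.7]
eef_rot: [-0.223, 0.975, 0.0, -0.001]
contact_force: [-0.4, -0.9, -0.9]
width: 85.3
grip_force: 0.0
```

Run:
```python
from h import *
for n in('top','wrist'):
    c=grab(n);np.save(f'{n}1.npy',c,allow_pickle=True);cv2.imwrite(f'pics/{n}1.png',c['image'])
    if n=='top': print(proj(c,[647,-186,130]))
a=cv2.imread('pics/wrist1.png');b=cv2.imread('pics/top1.png')
cv2.imwrite('pics/m1.png',np.hstack([cv2.resize(a,(400,300),interpolation=3),cv2.resize(b,(400,300),interpolation=3)]))
```

```text
(np.float64(300.6), np.float64(130.3))
```

View pics/m1.png

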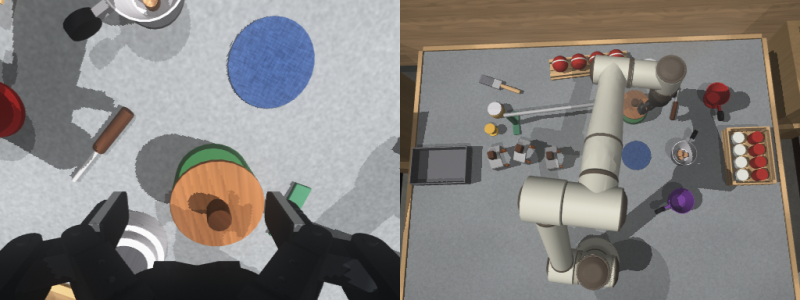

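Run:
```python
from h import *
c=np.load('wrist1.npy',allow_pickle=True).item();im=c['image'];hsv=cv2.cvtColor(im,cv2.COLOR_BGR2HSV)
m=cv2.inRange(hsv,(5,90,60),(20,255,255));m[:200]=0;m[:,:215]=0;m[:,345:]=0;m[320:]=0
ct=max(cv2.findContours(m,0,1)[0],key=cv2.contourArea);h=cv2.convexHull(ct)
p=np.array([ray(c,*q[0],95)[:2] for q in h],np.float32);print('lid',cv2.minEnclosingCircle(p),cv2.fitEllipse(h))
print('knob',ray(c,278,271,130))
b=cv2.inRange(hsv,(100,90,40),(130,255,255));ct=max(cv2.findContours(b,0,1)[0],key=cv2.contourArea)
p=np.array([ray(c,*q[0],4)[:2] for q in ct],np.float32);print('mat',cv2.minEnclosingCircle(p))
plan(647,-186,242)
```

```text
lid ((646.0952758789062, -185.85011291503906), 64.21495819091797) ((277.4462585449219, 259.3997802734375), (110.35030364990234, 120.82567596435547), 84.81010437011719)
knob [ 637.8 -193.1  130. ]
mat ((444.6729431152344, -190.9176025390625), 64.24690246582031)
pos [ 584.1 -246.6  242.1] yang 115.7 q6 -0.98 | yaw shares 0.0 trans shares [-1.66e+00  5.48e-01  1.00e-03] t 1.8
```

Request:
arm_command --pt "-0.5 0.18 0" --pt "-0.5 0.18 0" --pt "-0.4 0.12 0" --pt "-0.24 0.07 0" --pt "0 0 0" --yaw '[0,0,0,0,0]'

```text
time_s: 2.25
ee_pos: [647.3, -185.2, 241.8]
eef_rot: [-0.223, 0.975, 0.0, -0.0]
contact_force: [-0.8, 0.9, -0.2]
width: 85.5
grip_force: 0.0
```

Request:
arm_command --pt "0 0 0.6" --pt "0 0 0.7" --pt "0 0 0.6" --pt "0 0 0.4" --pt "0 0 0.3" --yaw '[0,0,0,0,0]'

```text
time_s: 2.75
ee_pos: [645.1, -186.7, 110.5]
eef_rot: [-0.222, 0.975, 0.0, -0.001]
contact_force: [-0.7, -1.2, 0.1]
width: 85.5
grip_force: 0.0
```

Request:
arm_command --pt "0 0 0" --pt "0 0 0" --pt "0 0 0" --pt "0 0 0" --pt "0 0 0" --yaw '[0,0,0,0,0]' --claw -1 --squeeze 60

```text
time_s: 3.25
ee_pos: [647.5, -186.0, 114.1]
eef_rot: [-0.223, 0.975, -0.001, 0.001]
contact_force: [0.1, 0.5, 3.2]
width: 28.5
grip_force: 59.7
```

Request:
arm_command --pt "0 0 0" --pt "0 0 0" --pt "0 0 0" --pt "0 0 0" --pt "0 0 0" --yaw '[0,0,0,0,0]'

```text
time_s: 3.75
ee_pos: [647.5, -186.0, 114.0]
eef_rot: [-0.223, 0.975, -0.001, 0.001]
contact_force: [-0.9, 0.3, 6.6]
width: 28.6
grip_force: 59.9
```

Request:
arm_command --pt "0 0 -0.2" --pt "0 0 -0.4" --pt "0 0 -0.5" --pt "0 0 -0.5" --pt "0 0 -0.4" --yaw '[0,0,0,0,0]'

```text
time_s: 4.25
ee_pos: [646.5, -185.6, 213.5]
eef_rot: [-0.222, 0.975, 0.0, -0.0]
contact_force: [-0.1, -0.0, -2.0]
width: 28.5
grip_force: 59.4
```

Request:
arm_command --pt "0.1 0.25 0" --pt "0.17 0.48 0" --pt "0.2 0.6 0" --pt "0.2 0.6 0" --pt "0.2 0.6 0" --yaw '[0,0,0,0,0]'

```text
time_s: 4.75
ee_pos: [551.1, -89.9, 211.8]
eef_rot: [-0.222, 0.975, 0.0, -0.001]
contact_force: [-0.3, 0.3, -1.6]
width: 28.3
grip_force: 59.4
```

Request:
arm_command --pt "0.2 0.6 0" --pt "0.2 0.6 0" --pt "0.2 0.5 0" --pt "0.2 0.5 0" --pt "0.086 0.245 0" --yaw '[0,0,0,0,0]'

```text
time_s: 5.25
ee_pos: [457.5, 1.1, 212.2]
eef_rot: [-0.223, 0.975, 0.0, -0.001]
contact_force: [0.9, 0.2, -1.6]
width: 28.4
grip_force: 59.5
```

Request:
arm_command --pt "0 0 0" --pt "0 0 0.6" --pt "0 0 0.8" --pt "0 0 0.8" --pt "0 0 0.6" --yaw '[0,0,0,0,0]'

```text
time_s: 5.75
ee_pos: [459.6, -0.4, 70.2]
eef_rot: [-0.222, 0.975, -0.0, -0.001]
contact_force: [-0.1, 0.4, -1.7]
width: 28.3
grip_force: 59.5
```

Request:
arm_command --pt "0 0 0.2" --pt "0 0 0.2" --pt "0 0 0.1" --pt "0 0 0" --pt "0 0 0" --yaw '[0,0,0,0,0]'

```text
time_s: 6.25
ee_pos: [460.5, 0.5, 48.3]
eef_rot: [-0.223, 0.975, 0.0, 0.001]
contact_force: [0.0, -0.2, -1.9]
width: 27.8
grip_force: 59.5
```

Request:
arm_command --pt "0 0 0.06" --pt "0 0 0.06" --pt "0 0 0.02" --pt "0 0 0" --pt "0 0 0" --yaw '[0,0,0,0,0]'

```text
time_s: 6.75
ee_pos: [459.7, 0.3, 41.0]
eef_rot: [-0.223, 0.975, -0.0, 0.0]
contact_force: [-3.0, 0.3, 5.8]
width: 28.3
grip_force: 60.3
```

Request:
arm_command --pt "0 0 0" --pt "0 0 0" --pt "0 0 0" --pt "0 0 0" --pt "0 0 0" --yaw '[0,0,0,0,0]' --claw 1

```text
time_s: 7.25
ee_pos: [459.6, 0.2, 40.2]
eef_rot: [-0.223, 0.975, -0.0, -0.0]
contact_force: [-0.6, 0.3, 0.1]
width: 85.3
grip_force: 0.0
```

Request:
arm_command --pt "0 0 -0.5" --pt "0 0 -0.8" --pt "0 0 -1" --pt "0 0 -1" --pt "0 0 -0.8" --yaw '[0,0,0,0,0]'

```text
time_s: 7.75
ee_pos: [459.9, 0.2, 248.5]
eef_rot: [-0.223, 0.975, -0.0, 0.002]
contact_force: [1.2, 0.2, 0.1]
width: 85.5
grip_force: 0.0
```

Run:
```python
from h import *
plan(440,-330,260)
plan(440,-330,260,30)
```

```text
pos [4.599e+02 2.000e-01 2.485e+02] yang 115.7 q6 -1.48 | yaw shares 0.0 trans shares [ 3.224 -5.776 -0.236] t 7.8
pos [4.599e+02 2.000e-01 2.485e+02] yang 115.7 q6 -1.48 | yaw shares 14.29 trans shares [-5.52  -3.645 -0.236] t 7.8
```

Request:
arm_command --pt "-0.34 0.9 -0.2" --pt "-0.34 0.9 -0.2" --pt "-0.34 0.9 -0.2" --pt "-0.34 0.9 -0.2" --pt "-0.34 0.9 -0.2" --yaw '[0,0,0,0,0]'

```text
time_s: 8.25
ee_pos: [437.9, 241.5, 295.9]
eef_rot: [-0.223, 0.975, 0.0, 0.0]
contact_force: [1.7, -0.6, -0.4]
width: 85.0
grip_force: 0.0
```

Request:
arm_command --pt "0 0 0" --pt "0 0 0" --pt "0 0 0" --pt "0 0 0" --pt "0 0 0" --yaw '[-1,-1,-1,-1,-1]'

```text
time_s: 8.75
ee_pos: [438.4, 239.8, 295.0]
eef_rot: [-0.469, 0.883, -0.0, -0.0]
contact_force: [-0.3, -0.3, -0.9]
width: 85.3
grip_force: 0.0
```

Request:
arm_command --pt "0 0 0" --pt "0 0 0" --pt "0 0 0" --pt "0 0 0" --pt "0 0 0" --yaw '[-1,-1,-1,-1,-1]'

```text
time_s: 9.25
ee_pos: [438.4, 239.7, 295.0]
eef_rot: [-0.682, 0.732, 0.0, -0.0]
contact_force: [-0.7, 0.6, 0.1]
width: 85.3
grip_force: 0.0
```

Request:
arm_command --pt "0 0 0" --pt "0 0 0" --pt "0 0 0" --pt "0 0 0" --pt "0 0 0" --yaw '[-1,-1,0,0,0]'

```text
time_s: 9.75
ee_pos: [438.6, 239.8, 295.2]
eef_rot: [0.753, -0.658, -0.0, 0.0]
contact_force: [0.4, -0.4, 0.1]
width: 85.3
grip_force: 0.0
```

Run:
```python
from h import *
plan(440,240,300,10)
for n in ('wrist','top','side'):
    c=grab(n);np.save(n+'2.npy',c,allow_pickle=True);cv2.imwrite(f'pics/{n}2.png',cv2.resize(c['image'],(800,600),interpolation=3))
```

```text
pos [438.6 239.8 295.2] yang -172.4 q6 -0.69 | yaw shares -0.39 trans shares [ 0.001 -0.029 -0.096] t 9.8
```

View pics/wrist2.png

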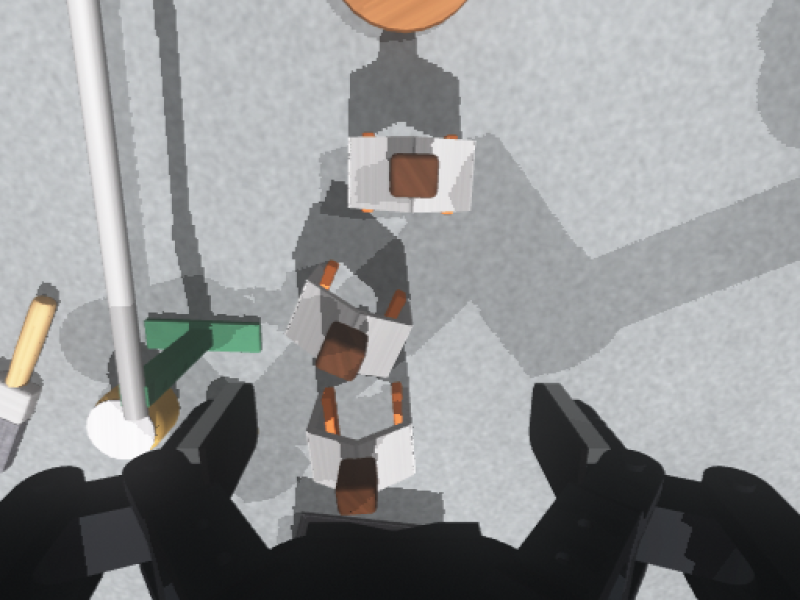

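Run:
```python
from h import *
c=np.load('wrist2.npy',allow_pickle=True).item();im=c['image'].astype(int);hsv=cv2.cvtColor(c['image'],cv2.COLOR_BGR2HSV)
br=cv2.inRange(hsv,(0,70,20),(14,255,130))
n,l,s,ce=cv2.connectedComponentsWithStats(br)
for i in range(1,n):
    if s[i,4]>150 and s[i,0]>180 and s[i,0]<300 and s[i,1]<330:
        v=hsv[...,2][l==i];t,_=cv2.threshold(v.astype(np.uint8).reshape(-1,1),0,255,cv2.THRESH_OTSU)
        m=((l==i)&(hsv[...,2]>t)).astype(np.uint8);ct=max(cv2.findContours(m,0,1)[0],key=cv2.contourArea)
        w=np.array([ray(c,*q[0],135)[:2] for q in ct],np.float32);print(s[i],t,'top',[np.round(k,1).tolist() for k in cv2.minAreaRect(w)])
        wa=np.array([ray(c,*q,135)[:2] for q in np.argwhere(l==i)[:,::-1]],np.float32);print('   all',[np.round(k,1).tolist() for k in cv2.minAreaRect(wa)])
orr=cv2.inRange(hsv,(5,170,140),(18,255,255));n,l,s,ce=cv2.connectedComponentsWithStats(orr)
for i in range(1,n):
    if s[i,4]>8 and s[i,1]>70: print('pad',s[i],ray(c,*ce[i],8))
g=((im[...,1]>im[...,2]+25)&(im[...,1]>im[...,0]+8)).astype(np.uint8)
n,l,s,ce=cv2.connectedComponentsWithStats(g)
for i in range(1,n):
    if s[i,4]>30: print('wgreen',s[i],ce[i])
print('footL',ray(c,203/1.5625,333/1.5625,8))
for v in (0,60,120,180,250):
    r=c['image'][v,40:100].astype(int).sum(1);e=np.where(r>600)[0]+40;print('rail row',v,e.min(),e.max(),len(e),ray(c,(e.min()+e.max())/2+.0,v,133))
for k in (0,1,2):
    c=np.load(f'top{k}.npy',allow_pickle=True).item();im=c['image'].astype(int)
    g=((im[...,1]>im[...,2]+15)&(im[...,1]>im[...,0]+5)).astype(np.uint8);n,l,s,ce=cv2.connectedComponentsWithStats(g)
    for i in range(1,n):
        if s[i,4]>15: print(k,'green',s[i],ce[i].round(1),ray(c,*ce[i],8))
```

```text
[250  98  30  28 765] 105.0 top [[434.0, 170.9], [26.7, 21.9], 7.7]
   all [[434.7, 169.6], [27.6, 24.6], 7.6]
[246 185  14  19 153] 112.0 top [[434.0, 253.9], [15.0, 5.9], 70.1]
   all [[434.1, 251.8], [19.8, 8.7], 72.6]
[202 216  31  28 565] 99.0 top [[466.3, 296.7], [21.5, 26.1], 73.8]
   all [[466.9, 294.5], [25.5, 28.3], 73.2]
[206 248  12  31 193] 112.0 top [[471.5, 334.8], [6.3, 18.3], 9.4]
   all [[469.9, 335.7], [10.1, 37.2], 12.1]
[215 306  26  24 484] 81.0 top [[443.0, 407.9], [27.7, 21.4], 12.5]
   all [[442.9, 403.4], [30.5, 30.1], 12.5]
pad [205 170   9  13  59] [494.6 269.    8. ]
pad [212 267   3  10  11] [474.6 421.4   8. ]
pad [209 269   2   7  10] [480.3 424.9   8. ]
wgreen [ 92 205  29  19 410] [104.49512195 212.73902439]
wgreen [133 207  34  19 573] [150.40488656 215.84816754]
footL [607.1 341.    8. ]
rail row 0 43 57 15 [631.7 102.6 133. ]
rail row 60 46 90 18 [618.1 148.8 133. ]
rail row 120 48 72 24 [627.7 203.4 133. ]
rail row 180 49 79 14 [626.3 262.7 133. ]
rail row 250 79 85 7 [610.2 339.3 133. ]
0 green [250 135   9   4  17] [253.3 136.3] [672.1 -29.8   8. ]
0 green [251 143  10  17 116] [255.5 151.7] [615.4 -36.    8. ]
0 green [281 142  32  17 161] [293.6 152.2] [ 609.  -169.3    8. ]
0 green [144 148  10  25 158] [148.4 161.6] [592.4 341.2   8. ]
1 green [286 147  27  11 125] [296.3 153.2] [ 605.1 -178.7    8. ]
1 green [135 148  19  25 188] [147.5 160.3] [597.2 344.6   8. ]
2 green [ 280  116   39   43 1185] [299.4 138.5] [ 658.1 -191.8    8. ]
2 green [250 135  11  25 144] [255.3 149.4] [624.  -35.6   8. ]
2 green [145 148   7   8  33] [148.9 150.4] [633.4 340.4   8. ]
```

View pics/top2.png

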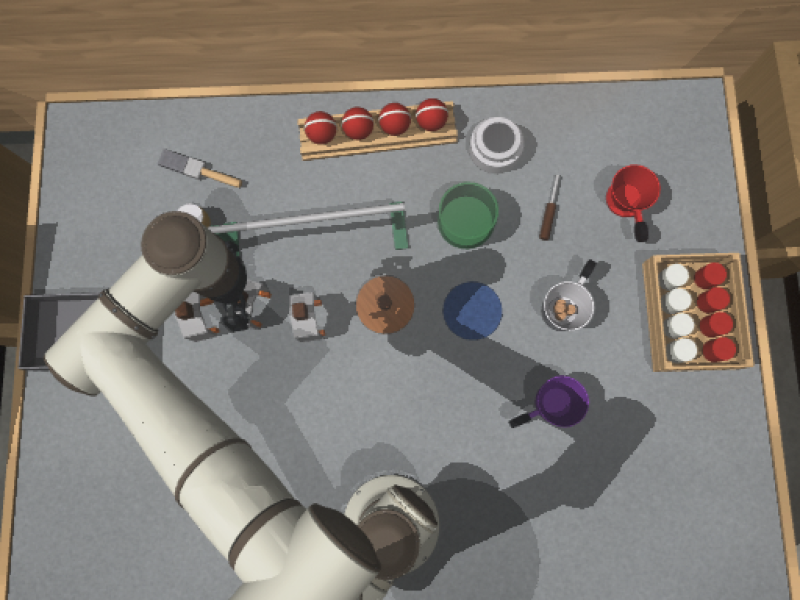

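Run:
```python
from h import *
c=np.load('wrist2.npy',allow_pickle=True).item();im=c['image'].astype(int)
P=[]
for v in range(5,190,10):
    u0=(82+38*v*1.5625/300)/1.5625
    r=im[v,int(u0)-16:int(u0)+17].sum(1); g=np.diff(cv2.GaussianBlur(r.astype(np.float32).reshape(1,-1),(3,1),0)[0])
    a=int(u0)-16+np.argmax(g[5:17])+5+.5; b=int(u0)-16+np.argmin(g[17:28])+17+.5
    P.append(ray(c,(a+b)/2,v,130)[:2]);
    if v%30==5: print(v,u0,a,b,P[-1])
P=np.array(P,np.float32);vx,vy,x0,y0=cv2.fitLine(P,cv2.DIST_HUBER,0,.01,.01).ravel();print('wrist line x at y=341,150,-39:',[x0+vx/vy*(y-y0) for y in (341,150,-39)],np.degrees(np.arctan2(vx,vy)))
c=np.load('top0.npy',allow_pickle=True).item();im=c['image'].astype(int).sum(2)
P=[]
for u in range(150,256,5):
    v0=147.5+(u-135)*(132-147.5)/(257.5-135);r=im[int(v0)-6:int(v0)+7,u];w=np.clip(r-420,0,None)
    if w.sum()>0:P.append(ray(c,u,int(v0)-6+(w*np.arange(13)).sum()/w.sum(),134)[:2])
P=np.array(P,np.float32);vx,vy,x0,y0=cv2.fitLine(P,cv2.DIST_HUBER,0,.01,.01).ravel();print('top line',[x0+vx/vy*(y-y0) for y in (341,150,-39)],np.degrees(np.arctan2(vx,vy)))
print('top bar ends',ray(c,210/1.5625,231/1.5625,130),ray(c,404/1.5625,206/1.5625,130))
print('R foot',ray(c,401/1.5625,234/1.5625,8))
```

```text
5 53.11333333333333 43.5 61.5 [631.6 105.5]
35 56.91333333333333 47.5 64.5 [629.7 129.1]
65 60.71333333333333 51.5 67.5 [627.8 153.9]
95 64.51333333333334 56.5 71.5 [624.7 180. ]
125 68.31333333333333 60.5 75.5 [622.  207.5]
155 72.11333333333333 64.5 79.5 [619.2 236.6]
185 75.91333333333334 68.5 82.5 [616.6 267.5]
wrist line x at y=341,150,-39: [np.float32(609.76697), np.float32(627.5201), np.float32(645.0873)] 174.68971
top line [np.float32(610.02734), np.float32(627.66113), np.float32(645.1103)] 174.7252
top bar ends [606.8 353.1 130. ] [646.5 -50.1 130. ]
R foot [622.4 -40.3   8. ]
```

Request:
arm_command --pt "0.3 0.06 0" --pt "0.4 0.08 0" --pt "0.4 0.08 0" --pt "0.26 0.05 0" --pt "0 0 0.3" --yaw '[0,0,0,0,0]'

```text
time_s: 10.4
ee_pos: [435.1, 168.9, 282.4]
eef_rot: [0.752, -0.659, 0.001, -0.003]
contact_force: [0.9, 0.5, -0.5]
width: 85.5
grip_force: 0.0
```

Request:
arm_command --pt "0 0 0.7" --pt "0 0 0.8" --pt "0 0 0.6" --pt "0 0 0.4" --pt "0 0 0.2" --yaw '[0,0,0,0,0]'

```text
time_s: 10.9
ee_pos: [433.5, 169.1, 143.7]
eef_rot: [0.753, -0.658, -0.0, 0.002]
contact_force: [-0.3, 0.0, 0.0]
width: 85.8
grip_force: 0.0
```

Run:
```python
from h import *
plan(434.3,170.5,112,7.6)
```

```text
pos [433.5 169.1 143.7] yang -172.3 q6 -0.59 | yaw shares 0.01 trans shares [-0.026 -0.021  0.634] t 10.9
```

Request:
arm_command --pt "0 0 0.3" --pt "0 0 0.2" --pt "0 0 0.13" --pt "0 0 0" --pt "0 0 0" --yaw '[0,0,0,0,0]'

```text
time_s: 11.4
ee_pos: [434.8, 170.8, 114.3]
eef_rot: [0.753, -0.658, 0.0, -0.001]
contact_force: [-0.1, -0.1, 0.3]
width: 85.7
grip_force: 0.0
```

Request:
arm_command --pt "0 0 0" --pt "0 0 0" --pt "0 0 0" --pt "0 0 0" --pt "0 0 0" --yaw '[0,0,0,0,0]' --claw -1 --squeeze 80

```text
time_s: 11.9
ee_pos: [434.7, 170.9, 114.3]
eef_rot: [0.753, -0.658, 0.0, -0.001]
contact_force: [-0.1, 0.5, 3.3]
width: 28.9
grip_force: 78.7
```

Request:
arm_command --pt "0 0 0" --pt "0 0 0" --pt "0 0 -0.1" --pt "0 0 -0.3" --pt "0 0 -0.6" --yaw '[0,0,0,0,0]'

```text
time_s: 12.4
ee_pos: [431.8, 168.9, 161.4]
eef_rot: [0.753, -0.658, -0.001, 0.004]
contact_force: [-0.1, -0.6, -3.6]
width: 29.0
grip_force: 79.0
```

Request:
arm_command --pt "0 0 -0.7" --pt "0 0 -0.7" --pt "0 0 -0.6" --pt "0 0 -0.4" --pt "0 0 0" --yaw '[0,0,0,0,0]'

```text
time_s: 12.9
ee_pos: [434.9, 171.1, 285.9]
eef_rot: [0.753, -0.658, 0.0, -0.002]
contact_force: [-0.2, -0.5, -2.7]
width: 28.9
grip_force: 79.2
```

Run:
```python
from h import *
plan(636.7,51.9,282,5.3)
```

```text
pos [434.9 171.1 285.9] yang -172.3 q6 -0.59 | yaw shares 0.4 trans shares [ 2.746 -3.798  0.084] t 12.9
```

Request:
arm_command --pt "0 0 0" --pt "0.2 -0.28 0" --pt "0.35 -0.48 0" --pt "0.45 -0.62 0" --pt "0.45 -0.62 0" --yaw '[0.4,0,0,0,0]'

```text
time_s: 13.4
ee_pos: [540.2, 106.9, 281.0]
eef_rot: [0.739, -0.673, -0.002, 0.002]
contact_force: [-0.4, 0.5, -2.4]
width: 29.1
grip_force: 79.2
```

Request:
arm_command --pt "0.45 -0.62 0" --pt "0.4 -0.55 0" --pt "0.3 -0.43 0" --pt "0.15 -0.2 0" --pt "0 0 0" --yaw '[0,0,0,0,0]'

```text
time_s: 13.9
ee_pos: [636.2, 50.4, 280.4]
eef_rot: [0.738, -0.674, -0.002, 0.002]
contact_force: [-1.2, -0.3, -2.7]
width: 29.3
grip_force: 79.4
```

Request:
arm_command --pt "0 0 0" --pt "0 0 0" --pt "0 0 0.3" --pt "0 0 0.3" --pt "0 0 0" --yaw '[0,0,0,0,0]'

```text
time_s: 14.4
ee_pos: [634.0, 51.9, 251.7]
eef_rot: [0.739, -0.673, -0.002, 0.002]
contact_force: [-0.7, 0.1, -2.8]
width: 28.9
grip_force: 79.2
```

Run:
```python
from h import *
plan(636.7,51.9,163.5,5.3)
```

```text
pos [634.   51.9 251.7] yang -174.6 q6 -0.24 | yaw shares 0.01 trans shares [ 0.006 -0.062  1.764] t 14.4
```

Request:
arm_command --pt "0 -0.05 0.4" --pt "0 0 0.5" --pt "0 0 0.4" --pt "0 0 0.25" --pt "0 0 0.15" --yaw '[0,0,0,0,0]'

```text
time_s: 14.9
ee_pos: [638.5, 51.9, 168.6]
eef_rot: [0.739, -0.673, 0.0, 0.0]
contact_force: [-0.6, -0.1, -2.9]
width: 28.9
grip_force: 79.3
```

Request:
arm_command --pt "0 0 0" --pt "0 0 0.04" --pt "0 0 0" --pt "0 0 0" --pt "0 0 0" --yaw '[0,0,0,0,0]'

```text
time_s: 15.4
ee_pos: [639.0, 51.6, 167.4]
eef_rot: [0.739, -0.674, 0.0, -0.0]
contact_force: [1.2, 0.1, -4.6]
width: 28.9
grip_force: 79.4
```

Request:
arm_command --pt "0 0.04 0.04" --pt "0 0 0.04" --pt "0 0 0.02" --pt "0 0 0" --pt "0 0 0" --yaw '[0,0,0,0,0]'

```text
time_s: 15.9
ee_pos: [636.7, 51.3, 163.2]
eef_rot: [0.739, -0.673, 0.0, 0.0]
contact_force: [-3.9, 0.9, 5.9]
width: 29.1
grip_force: 80.3
```

Request:
arm_command --pt "0 0 0" --pt "0 0 0" --pt "0 0 0" --pt "0 0 0" --pt "0 0 0" --yaw '[0,0,0,0,0]' --claw 1

```text
time_s: 16.4
ee_pos: [636.9, 51.4, 161.6]
eef_rot: [0.739, -0.674, 0.0, -0.0]
contact_force: [0.4, 0.6, 0.1]
width: 85.1
grip_force: 0.0
```

Request:
arm_command --pt "0 0 -0.4" --pt "0 0 -0.6" --pt "0 0 -0.8" --pt "0 0 -0.6" --pt "0 0 0" --yaw '[0,0,0,0,0]'

```text
time_s: 16.9
ee_pos: [639.1, 51.5, 287.9]
eef_rot: [0.739, -0.673, 0.004, -0.004]
contact_force: [0.7, -0.8, 0.3]
width: 85.7
grip_force: 0.0
```

```bash
cat >> h.py <<'E'
def blocks(c,z=135,amin=150):
    hsv=cv2.cvtColor(c['image'],cv2.COLOR_BGR2HSV);br=cv2.inRange(hsv,(0,70,20),(14,255,130))
    n,l,s,ce=cv2.connectedComponentsWithStats(br)
    for i in range(1,n):
        if s[i,4]>amin:
            w=np.array([ray(c,*q,z)[:2] for q in np.argwhere(l==i)[:,::-1]],np.float32);r=cv2.minAreaRect(w)
            a=r[2] if r[1][0]>r[1][1] else r[2]-90
            print('blk',s[i].tolist(),np.round(r[0],1),np.round(r[1],1),round(a,1))
E
python3 - <<'E'
from h import *
plan(440,280,290,-16)
c=grab('top');blocks(c,135,40)
blocks(grab('wrist'),135,200)
E
```

```text
pos [639.1  51.5 287.9] yang -174.7 q6 -0.24 | yaw shares 3.56 trans shares [-3.295  5.087 -0.079] t 16.9
blk [266, 70, 21, 14, 120] [ 830.2 -117.2] [40.6 67.2] -73.6
blk [242, 73, 21, 14, 121] [823.6 -37.2] [42.6 66.4] -76.2
blk [231, 76, 8, 14, 84] [818.4  24.4] [23.3 45.9] -1.0
blk [391, 106, 29, 36, 320] [ 654.6 -514.3] [109.1  81.9] 24.6
blk [346, 130, 9, 24, 126] [ 603.4 -341.2] [16.9 78.5] -15.5
blk [444, 169, 23, 63, 446] [ 407.5 -644.1] [ 66.9 197.2] -10.8
blk [502, 176, 10, 25, 125] [ 436.1 -812.1] [24.4 75.9] -0.3
blk [240, 186, 18, 13, 153] [448.8 -13. ] [53.4 38.3] 88.2
blk [112, 193, 8, 10, 65] [444.4 407. ] [28.8 22.3] 2.1
blk [355, 192, 13, 13, 108] [ 421.6 -357.9] [35.4 39.5] -61.1
blk [506, 202, 6, 12, 41] [ 375.8 -808.3] [15.  34.6] -8.0
blk [33, 0, 55, 122, 1393] [813.7 -41.7] [41.7 97.7] -85.1
blk [379, 107, 36, 46, 1056] [512.  -11.7] [27.4 44.3] -47.6
blk [52, 122, 45, 51, 611] [801.6  26.1] [26.7 52.5] -50.7
blk [237, 183, 35, 29, 924] [634.3  63.6] [33.8 28.9] 5.5
blk [62, 186, 44, 47, 986] [798.4  89. ] [35.6 45.8] -33.3
```

Request:
arm_command --pt "0 0 0" --pt "0 0 0" --pt "0 0 0" --pt "0 0 0" --pt "-0.3 0.4 0" --yaw '[0.9,0.9,0.9,0.86,0]'

```text
time_s: 17.5
ee_pos: [621.8, 69.9, 279.1]
eef_rot: [-0.6, 0.8, 0.001, -0.002]
contact_force: [-0.2, 0.6, 0.0]
width: 85.5
grip_force: 0.0
```

Request:
arm_command --pt "-0.5 0.6 0" --pt "-0.5 0.63 0" --pt "-0.5 0.63 0" --pt "-0.5 0.63 0" --pt "-0.5 0.63 0" --yaw '[0,0,0,0,0]'

```text
time_s: 18.0
ee_pos: [504.7, 235.3, 280.1]
eef_rot: [-0.601, 0.799, 0.0, -0.002]
contact_force: [0.3, -0.8, 0.6]
width: 85.5
grip_force: 0.0
```

Request:
arm_command --pt "-0.5 0.6 0" --pt "-0.3 0.4 0" --pt "-0.15 0.16 0" --pt "0 0 0" --pt "0 0 0" --yaw '[0,0,0,0,0]'

```text
time_s: 18.5
ee_pos: [463.9, 295.7, 281.1]
eef_rot: [-0.601, 0.799, -0.0, -0.001]
contact_force: [0.0, 0.6, -0.3]
width: 85.4
grip_force: 0.0
```

Run:
```python
from h import *
plan(466.5,296,112,-16.2)
c=grab('wrist');blocks(c,135,200);cv2.imwrite('pics/w3.png',c['image'])
```

```text
pos [463.9 295.7 281.1] yang 163.9 q6 -1.14 | yaw shares 0.02 trans shares [-0.026 -0.05   3.381] t 18.5
blk [0, 0, 23, 36, 272] [616.  102.2] [ 6.5 28.4] -84.4
blk [233, 175, 30, 25, 675] [467.  295.3] [24. 28.] -16.0
blk [283, 266, 31, 27, 545] [443.8 406.3] [28.5 25.1] 10.9
```

Request:
arm_command --pt "-0.02 -0.05 0.4" --pt "0 0 0.8" --pt "0 0 0.8" --pt "0 0 0.6" --pt "0 0 0.4" --yaw '[0,0,0,0,0]'

```text
time_s: 19.05
ee_pos: [466.2, 294.3, 129.1]
eef_rot: [-0.6, 0.8, -0.0, -0.002]
contact_force: [-0.7, -0.2, 0.1]
width: 85.5
grip_force: 0.0
```

Request:
arm_command --pt "0 0 0.2" --pt "0 0 0.12" --pt "0 0 0" --pt "0 0 0" --pt "0 0 0" --yaw '[0,0,0,0,0]'

```text
time_s: 19.55
ee_pos: [467.0, 297.0, 117.0]
eef_rot: [-0.602, 0.799, 0.0, 0.001]
contact_force: [0.3, -0.1, -0.7]
width: 85.4
grip_force: 0.0
```

Request:
arm_command --pt "0 0 0" --pt "0 0 0" --pt "0 0 0" --pt "0 0 0" --pt "0 0 0" --yaw '[0,0,0,0,0]' --claw -1

```text
time_s: 20.05
ee_pos: [466.8, 296.7, 116.2]
eef_rot: [-0.602, 0.799, -0.0, 0.001]
contact_force: [0.6, -1.2, 1.5]
width: 29.3
grip_force: 79.0
```

Request:
arm_command --pt "0 0 0" --pt "0 0 0" --pt "0 0 -0.1" --pt "0 0 -0.3" --pt "0 0 -0.6" --yaw '[0,0,0,0,0]'

```text
time_s: 20.55
ee_pos: [464.0, 294.7, 162.9]
eef_rot: [-0.601, 0.799, -0.0, -0.005]
contact_force: [-0.4, 0.5, -2.8]
width: 28.9
grip_force: 79.2
```

Request:
arm_command --pt "0 0 -0.7" --pt "0 0 -0.7" --pt "0 0 -0.6" --pt "0 0 -0.4" --pt "0 0 0" --yaw '[0,0,0,0,0]'

```text
time_s: 21.05
ee_pos: [466.9, 297.2, 288.3]
eef_rot: [-0.602, 0.799, 0.001, 0.003]
contact_force: [-0.3, -1.1, -3.3]
width: 29.1
grip_force: 79.4
```

Run:
```python
from h import *
plan(627.4,151.5,282,5.3)
```

```text
pos [466.9 297.2 288.3] yang 164.0 q6 -1.14 | yaw shares -3.56 trans shares [ 3.198 -2.926  0.127] t 21.1
```

Request:
arm_command --pt "0 0 0" --pt "0 0 0" --pt "0 0 0" --pt "0 0 0" --pt "0.3 -0.3 0" --yaw '[-0.9,-0.9,-0.9,-0.86,0]'

```text
time_s: 21.55
ee_pos: [480.6, 283.2, 283.1]
eef_rot: [0.74, -0.672, -0.001, 0.002]
contact_force: [1.5, 0.5, -3.1]
width: 28.9
grip_force: 79.5
```

Request:
arm_command --pt "0.5 -0.45 0" --pt "0.6 -0.55 0" --pt "0.6 -0.55 0" --pt "0.6 -0.55 0" --pt "0.4 -0.35 0" --yaw '[0,0,0,0,0]'

```text
time_s: 22.05
ee_pos: [617.6, 157.8, 282.3]
eef_rot: [0.738, -0.674, -0.001, 0.002]
contact_force: [0.0, 0.1, -3.2]
width: 28.4
grip_force: 79.6
```

Request:
arm_command --pt "0.2 -0.18 0" --pt "0 0 0" --pt "0 0 0.3" --pt "0 0 0.3" --pt "0 0 0" --yaw '[0,0,0,0,0]'

```text
time_s: 22.55
ee_pos: [624.4, 151.2, 252.0]
eef_rot: [0.739, -0.673, -0.002, 0.003]
contact_force: [-0.7, 0.3, -4.3]
width: 29.0
grip_force: 79.5
```

Run:
```python
from h import *
plan(627.4,151.5,165,5.3)
```

```text
pos [624.4 151.2 252. ] yang -174.6 q6 -0.39 | yaw shares 0.01 trans shares [-0.002 -0.073  1.74 ] t 22.6
```

Request:
arm_command --pt "0 -0.02 0.4" --pt "0 0 0.5" --pt "0 0 0.4" --pt "0 0 0.25" --pt "0 0 0.12" --yaw '[0,0,0,0,0]'

```text
time_s: 23.05
ee_pos: [627.4, 151.2, 171.3]
eef_rot: [0.739, -0.673, -0.0, 0.001]
contact_force: [-0.8, -0.1, -3.9]
width: 29.0
grip_force: 79.6
```

Request:
arm_command --pt "0 0 0.04" --pt "0 0 0.04" --pt "0 0 0.03" --pt "0 0 0" --pt "0 0 0" --yaw '[0,0,0,0,0]'

```text
time_s: 23.55
ee_pos: [628.3, 150.9, 167.3]
eef_rot: [0.739, -0.674, 0.0, -0.0]
contact_force: [-1.2, -0.5, -2.8]
width: 28.6
grip_force: 79.6
```

Request:
arm_command --pt "0 0 0.03" --pt "0 0 0.03" --pt "0 0 0.02" --pt "0 0 0" --pt "0 0 0" --yaw '[0,0,0,0,0]'

```text
time_s: 24.05
ee_pos: [628.4, 150.9, 165.5]
eef_rot: [0.739, -0.673, 0.001, -0.001]
contact_force: [-3.8, -0.5, 6.5]
width: 28.8
grip_force: 81.2
```

Request:
arm_command --pt "0 0 0" --pt "0 0 0" --pt "0 0 0" --pt "0 0 0" --pt "0 0 0" --yaw '[0,0,0,0,0]' --claw 1

```text
time_s: 24.55
ee_pos: [628.1, 150.8, 162.6]
eef_rot: [0.739, -0.674, 0.0, 0.0]
contact_force: [0.4, -0.3, -1.0]
width: 85.5
grip_force: 0.0
```

Request:
arm_command --pt "0 0 -0.4" --pt "0 0 -0.6" --pt "0 0 -0.8" --pt "0 0 -0.6" --pt "0 0 0" --yaw '[0,0,0,0,0]'

```text
time_s: 25.05
ee_pos: [630.3, 151.4, 288.9]
eef_rot: [0.739, -0.673, 0.003, -0.005]
contact_force: [0.9, 0.5, 1.3]
width: 85.5
grip_force: 0.0
```

Run:
```python
from h import *
plan(443.3,405.5,290,12)
```

```text
pos [630.3 151.4 288.9] yang -174.7 q6 -0.39 | yaw shares -1.11 trans shares [-5.75   2.602 -0.046] t 25.1
```

Request:
arm_command --pt "0 0 0" --pt "0 0 0" --pt "-0.3 0.14 0" --pt "-0.5 0.22 0" --pt "-0.7 0.32 0" --yaw '[-0.55,-0.56,0,0,0]'

```text
time_s: 25.55
ee_pos: [578.7, 217.4, 281.9]
eef_rot: [0.776, -0.631, -0.0, 0.001]
contact_force: [1.0, 0.4, 0.0]
width: 85.5
grip_force: 0.0
```

Request:
arm_command --pt "-0.7 0.32 0" --pt "-0.7 0.32 0" --pt "-0.7 0.32 0" --pt "-0.7 0.32 0" --pt "-0.7 0.32 0" --yaw '[0,0,0,0,0]'

```text
time_s: 26.05
ee_pos: [462.8, 373.2, 282.4]
eef_rot: [0.777, -0.63, -0.0, 0.0]
contact_force: [0.0, 0.2, 0.9]
width: 85.1
grip_force: 0.0
```

Request:
arm_command --pt "-0.5 0.22 0" --pt "-0.25 0.1 0" --pt "0 0 0" --pt "0 0 0" --pt "0 0 0" --yaw '[0,0,0,0,0]'

```text
time_s: 26.55
ee_pos: [441.8, 404.2, 282.7]
eef_rot: [0.777, -0.63, 0.0, 0.0]
contact_force: [-1.0, -0.2, 0.4]
width: 85.1
grip_force: 0.0
```

Run:
```python
from h import *
plan(443.3,405.5,113,12)
c=grab('wrist');blocks(c,135,200);cv2.imwrite('pics/w4.png',c['image'])
```

```text
pos [441.8 404.2 282.7] yang -168.1 q6 -0.8 | yaw shares -0.02 trans shares [-0.02  -0.036  3.394] t 26.6
blk [233, 177, 30, 25, 668] [444. 408.] [28.1 24.1] 12.4
```

Request:
arm_command --pt "-0.08 -0.05 0.4" --pt "0 0 0.8" --pt "0 0 0.8" --pt "0 0 0.6" --pt "0 0 0.4" --yaw '[0,0,0,0,0]'

```text
time_s: 27.1
ee_pos: [442.9, 407.6, 130.2]
eef_rot: [0.776, -0.63, 0.0, 0.002]
contact_force: [0.7, 0.4, 0.7]
width: 85.4
grip_force: 0.0
```

Request:
arm_command --pt "0 0 0.2" --pt "0 0 0.16" --pt "0 0 0" --pt "0 0 0" --pt "0 0 0" --yaw '[0,0,0,0,0]'

```text
time_s: 27.6
ee_pos: [443.4, 410.1, 116.1]
eef_rot: [0.777, -0.629, -0.0, -0.001]
contact_force: [0.5, 0.4, 0.1]
width: 85.1
grip_force: 0.0
```

Request:
arm_command --pt "0 0 0" --pt "0 0 0" --pt "0 0 0" --pt "0 0 0" --pt "0 0 0" --yaw '[0,0,0,0,0]' --claw -1

```text
time_s: 28.1
ee_pos: [443.2, 409.9, 115.2]
eef_rot: [0.777, -0.629, 0.0, -0.001]
contact_force: [1.8, 0.2, 0.8]
width: 28.9
grip_force: 79.3
```

Request:
arm_command --pt "0 0 0" --pt "0 0 0" --pt "0 0 -0.1" --pt "0 0 -0.3" --pt "0 0 -0.6" --yaw '[0,0,0,0,0]'

```text
time_s: 28.6
ee_pos: [440.7, 407.3, 161.5]
eef_rot: [0.777, -0.63, -0.0, 0.005]
contact_force: [-0.5, 1.0, -3.5]
width: 29.0
grip_force: 79.5
```

Request:
arm_command --pt "0 0 -0.7" --pt "0 0 -0.7" --pt "0 0 -0.6" --pt "0 0 -0.4" --pt "0 0 0" --yaw '[0,0,0,0,0]'

```text
time_s: 29.1
ee_pos: [443.2, 410.2, 287.5]
eef_rot: [0.777, -0.629, -0.0, -0.003]
contact_force: [0.0, -0.8, -3.0]
width: 28.8
grip_force: 79.8
```

Run:
```python
from h import *
plan(617.9,251,282,5.3)
```

```text
pos [443.2 410.2 287.5] yang -168.0 q6 -0.81 | yaw shares 1.11 trans shares [ 3.494 -3.184  0.106] t 29.1
```

Request:
arm_command --pt "0 0 0" --pt "0 0 0" --pt "0.2 -0.2 0" --pt "0.35 -0.3 0" --pt "0.55 -0.5 0" --yaw '[0.55,0.56,0,0,0]'

```text
time_s: 29.6
ee_pos: [497.0, 359.0, 282.6]
eef_rot: [0.74, -0.672, -0.001, 0.002]
contact_force: [1.9, 0.4, -2.8]
width: 29.0
grip_force: 79.6
```

Request:
arm_command --pt "0.55 -0.5 0" --pt "0.55 -0.5 0" --pt "0.5 -0.45 0" --pt "0.4 -0.35 0" --pt "0.25 -0.22 0" --yaw '[0,0,0,0,0]'

```text
time_s: 30.1
ee_pos: [609.5, 254.3, 282.3]
eef_rot: [0.739, -0.674, -0.001, 0.002]
contact_force: [-0.2, 0.2, -3.7]
width: 28.4
grip_force: 79.7
```

Request:
arm_command --pt "0.14 -0.13 0" --pt "0 0 0" --pt "0 0 0.3" --pt "0 0 0.3" --pt "0 0 0" --yaw '[0,0,0,0,0]'

```text
time_s: 30.6
ee_pos: [613.6, 251.0, 252.1]
eef_rot: [0.74, -0.673, -0.001, 0.003]
contact_force: [-0.7, -0.2, -3.7]
width: 28.9
grip_force: 79.7
```

Run:
```python
from h import *
plan(617.9,251,164,5.3)
```

```text
pos [613.6 251.  252.1] yang -174.6 q6 -0.54 | yaw shares 0.02 trans shares [ 0.005 -0.095  1.761] t 30.6
```

Request:
arm_command --pt "0 -0.04 0.4" --pt "0 0 0.5" --pt "0 0 0.4" --pt "0 0 0.25" --pt "0 0 0.12" --yaw '[0,0,0,0,0]'

```text
time_s: 31.1
ee_pos: [617.3, 251.1, 170.6]
eef_rot: [0.74, -0.673, -0.0, 0.001]
contact_force: [-0.4, -1.1, -2.6]
width: 28.7
grip_force: 79.8
```

Request:
arm_command --pt "0 0 0.05" --pt "0 0 0.05" --pt "0 0 0.05" --pt "0 0 0.04" --pt "0 0 0" --yaw '[0,0,0,0,0]'

```text
time_s: 31.6
ee_pos: [618.3, 250.9, 164.0]
eef_rot: [0.739, -0.673, 0.001, -0.001]
contact_force: [-3.5, 0.2, 3.3]
width: 28.9
grip_force: 80.6
```

Request:
arm_command --pt "0 0 0" --pt "0 0 0" --pt "0 0 0" --pt "0 0 0" --pt "0 0 0" --yaw '[0,0,0,0,0]'

```text
time_s: 32.1
ee_pos: [618.3, 250.9, 164.0]
eef_rot: [0.739, -0.673, 0.001, -0.001]
contact_force: [-2.9, 0.1, 5.7]
width: 28.7
grip_force: 80.8
```

Request:
arm_command --pt "0 0 0" --pt "0 0 0" --pt "0 0 0" --pt "0 0 0" --pt "0 0 0" --yaw '[0,0,0,0,0]' --claw 1

```text
time_s: 32.6
ee_pos: [618.0, 250.5, 161.6]
eef_rot: [0.739, -0.674, 0.0, 0.0]
contact_force: [-0.2, -0.0, 1.3]
width: 85.1
grip_force: 0.0
```

Request:
arm_command --pt "0 0 -0.4" --pt "0 0 -0.6" --pt "0 0 -0.8" --pt "0 0 -0.6" --pt "0 0 0" --yaw '[0,0,0,0,0]'

```text
time_s: 33.1
ee_pos: [620.0, 251.3, 288.1]
eef_rot: [0.739, -0.673, 0.002, -0.005]
contact_force: [0.1, -0.2, -0.0]
width: 85.1
grip_force: 0.0
```

Request:
arm_command --pt "0.5 0.16 0" --pt "0.85 0.28 0" --pt "0.85 0.28 0" --pt "0.85 0.28 0" --pt "0.85 0.28 0" --yaw '[0,0,0,0,0]'

```text
time_s: 33.6
ee_pos: [571.3, 48.9, 281.3]
eef_rot: [0.739, -0.673, -0.0, 0.0]
contact_force: [0.7, -0.8, -0.5]
width: 84.8
grip_force: 0.0
```

Request:
arm_command --pt "0.85 0.28 0" --pt "0.85 0.28 0" --pt "0.85 0.28 0" --pt "0.85 0.28 0" --pt "0.85 0.28 0" --yaw '[0,0,0,0,0]'

```text
time_s: 34.1
ee_pos: [521.3, -169.2, 281.4]
eef_rot: [0.739, -0.673, -0.0, 0.0]
contact_force: [1.1, 0.1, -0.3]
width: 85.6
grip_force: 0.0
```

Request:
arm_command --pt "0.85 0.28 0" --pt "0.85 0.28 0" --pt "0.85 0.28 0" --pt "0.85 0.28 0" --pt "0.5 0.16 0" --yaw '[0,0,0,0,0]'

```text
time_s: 34.6
ee_pos: [475.2, -370.3, 281.0]
eef_rot: [0.738, -0.674, -0.0, 0.0]
contact_force: [-0.4, -0.2, 0.5]
width: 85.6
grip_force: 0.0
```

Run:
```python
from h import *
plan(470,-400,282,30)
c=grab('wrist');np.save('wrist5.npy',c,allow_pickle=True);d=grab('top');np.save('top5.npy',d,allow_pickle=True)
s=grab('side')
cv2.imwrite('pics/m5.png',np.vstack([np.hstack([cv2.resize(c['image'],(400,300),interpolation=3),cv2.resize(d['image'],(400,300),interpolation=3)]),np.hstack([cv2.resize(s['image'],(400,300),interpolation=3),cv2.resize(d['image'][100:250,100:300],(400,300),interpolation=3)])]))
```

```text
pos [ 475.2 -370.3  281. ] yang -174.8 q6 0.48 | yaw shares -4.14 trans shares [ 0.463  0.388 -0.021] t 34.6
```

View pics/m5.png

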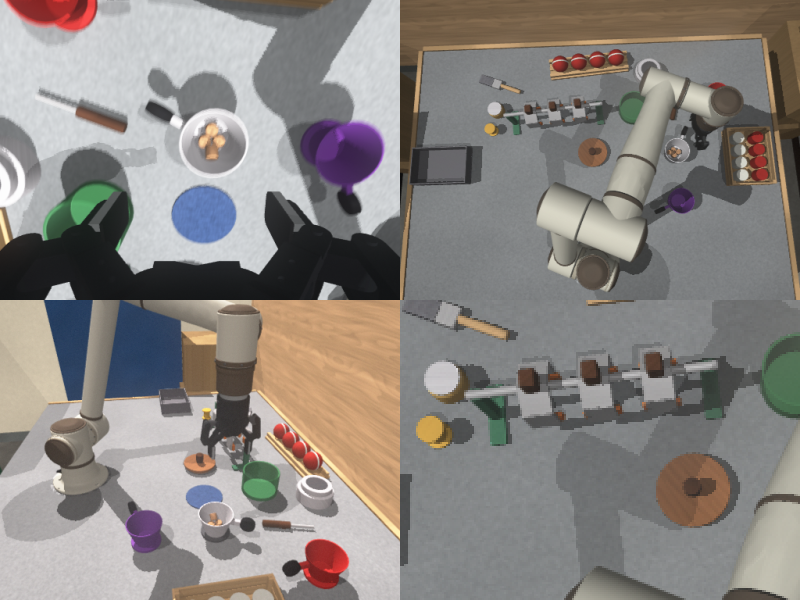

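```bash
cat >> h.py <<'E'
def circ(c,m,z):
    ct=max(cv2.findContours(m,0,1)[0],key=cv2.contourArea);h=cv2.convexHull(ct)
    p=np.array([ray(c,*q[0],z)[:2] for q in h],np.float32);return np.round(cv2.fitEllipse(p)[0],1),np.round(cv2.fitEllipse(p)[1],1)
E
python3 - <<'E'
from h import *
c=np.load('wrist5.npy',allow_pickle=True).item();hsv=cv2.cvtColor(c['image'],cv2.COLOR_BGR2HSV);g=hsv[...,2]
dark=cv2.inRange(hsv,(0,0,0),(180,255,55));dark[:, :170]=0;dark[:,240:]=0;dark[:110]=0;dark[170:]=0
n,l,s,ce=cv2.connectedComponentsWithStats(dark)
for i in range(1,n):
    if s[i,4]>100:
        ct=max(cv2.findContours((l==i).astype(np.uint8),0,1)[0],key=cv2.contourArea);print('lug',s[i],cv2.minAreaRect(ct),ray(c,*ce[i],60),ray(c,*cv2.minAreaRect(ct)[0],70))
        w=np.array([ray(c,*q[0],77)[:2] for q in ct],np.float32);print(cv2.minAreaRect(w))
# rim: polar edge search around centre
pts=[]
for a in np.arange(0,360,6):
    if 190<a<240: continue
    r=np.arange(34,54,.5);u=271+r*np.cos(np.radians(a));v=182+r*np.sin(np.radians(a))
    p=cv2.remap(g,u.astype(np.float32).reshape(1,-1),v.astype(np.float32).reshape(1,-1),1)[0].astype(int)
    k=np.argmin(p[4:]-p[:-4])+2;pts.append((u[k],v[k]))
e=cv2.fitEllipseAMS(np.array(pts,np.float32));print('rim',e)
w=np.array([ray(c,*q,75)[:2] for q in pts],np.float32);print('rim world',cv2.fitEllipseAMS(w))
gr=cv2.inRange(hsv,(55,90,40),(95,255,255));print('jar mask',cv2.boundingRect(max(cv2.findContours(gr,0,1)[0],key=cv2.contourArea)))
d=np.load('top2.npy',allow_pickle=True).item();im=d['image'].astype(int)
gm=((im[...,1]>im[...,2]+15)&(im[...,1]>im[...,0]+5)).astype(np.uint8);gm[:,:275]=0;gm[:,325:]=0;gm[165:]=0;print('jar top2 85:',circ(d,gm,85),ray(d,281+19.5-.5,116+19,85))
E
```

```text
rim ((273.28033447265625, 183.22381591796875), (86.8455810546875, 92.0369644165039), 215.58560180664062)
rim world ((447.61114501953125, -358.4483947753906), (102.91140747070312, 109.39420318603516), 168.69383239746094)
jar mask (55, 234, 98, 74)
jar top2 85: (array([ 639.6, -182.6]), array([127.9, 150.5])) [ 645.8 -187.4   85. ]
```

Run:
```python
from h import *
c=np.load('wrist5.npy',allow_pickle=True).item();hsv=cv2.cvtColor(c['image'],cv2.COLOR_BGR2HSV)
print(hsv[132:160:4,188:220:5,2])
t=np.load('top0.npy',allow_pickle=True).item();print('top rim',ray(t,364.3,195.7,75),'lug top',ray(t,376.7,171.7,75))
dark=cv2.inRange(hsv,(0,0,0),(180,255,70));dark[:, :180]=0;dark[:,232:]=0;dark[:122]=0;dark[166:]=0
n,l,s,ce=cv2.connectedComponentsWithStats(dark)
for i in range(1,n):
    if s[i,4]>60:
        ct=max(cv2.findContours((l==i).astype(np.uint8),0,1)[0],key=cv2.contourArea)
        w=np.array([ray(c,*q[0],70)[:2] for q in ct],np.float32);print(s[i],ce[i],'world z70',cv2.minAreaRect(w))
cv2.imwrite('pics/cup5.png',cv2.resize(c['image'][110:250,170:340],(800,659),interpolation=3)[:600])
```

```text
[[168  55  66 146 186 217 206]
 [ 53  57  56  54 114 173 210]
 [ 70  58  60  61  57  67 155]
 [136  73  61  63  62  59  57]
 [176 143 106  62  64  62  59]
 [178 176 158 124  69  62 115]
 [206 191 188 179 147 123 238]]
top rim [ 435.8 -387.    75. ] lug top [ 514.4 -433.5   75. ]
[187 131  34  24 433] [203.35103926 142.17090069] world z70 ((531.9068603515625, -400.1827392578125), (15.561285018920898, 38.21608352661133), 68.1984634399414)
```

View pics/cup5.png

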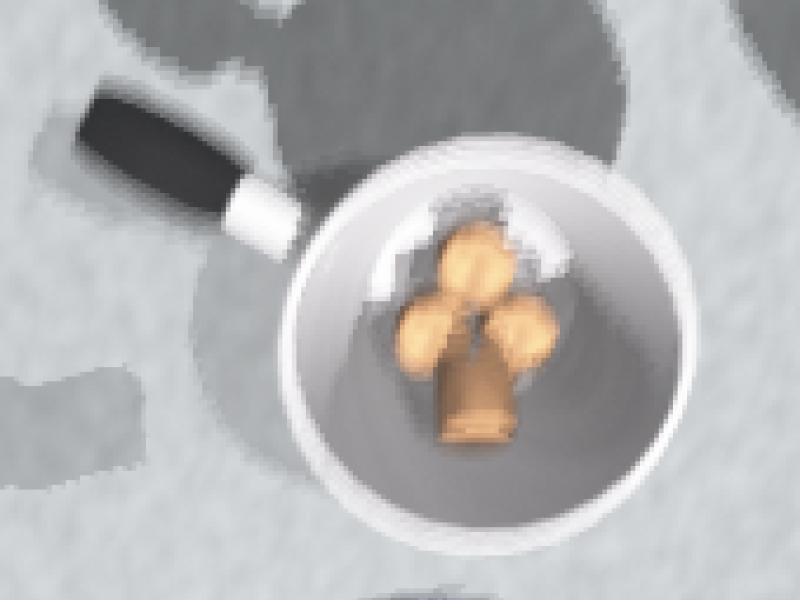

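Request:
arm_command --pt "0 0 0" --pt "0 0 0" --pt "0 0 0" --pt "0 0 0" --pt "0 0 0" --yaw '[-1,-1,-1,-1,-1]'

```text
time_s: 35.25
ee_pos: [476.9, -366.3, 281.6]
eef_rot: [0.89, -0.457, -0.0, -0.0]
contact_force: [0.1, -0.1, 0.5]
width: 85.5
grip_force: 0.0
```

Request:
arm_command --pt "0 0 0" --pt "0 0 0" --pt "0 0 0" --pt "0 0 0" --pt "0 0 0" --yaw '[-1,-1,-1,-1,-1]'

```text
time_s: 35.75
ee_pos: [476.9, -366.3, 281.6]
eef_rot: [0.978, -0.211, -0.0, -0.0]
contact_force: [-0.5, 0.3, -0.2]
width: 85.3
grip_force: 0.0
```

Request:
arm_command --pt "0.4 0.02 0.5" --pt "0.5 0.02 0.5" --pt "0.3 0.01 0.5" --pt "0.08 0 0.3" --pt "0 0 0" --yaw '[0,0,0,0,0]'

```text
time_s: 36.25
ee_pos: [532.8, -395.0, 188.5]
eef_rot: [0.977, -0.213, -0.003, -0.001]
contact_force: [0.0, 0.2, -0.2]
width: 85.2
grip_force: 0.0
```

Run:
```python
from h import *
plan(532.2,-399.5,47,65)
c=grab('wrist');hsv=cv2.cvtColor(c['image'],cv2.COLOR_BGR2HSV);np.save('wrist6.npy',c,allow_pickle=True)
u,v=proj(c,[532,-399.5,77]);print(u,v)
dark=cv2.inRange(hsv,(0,0,0),(180,255,75));m=np.zeros_like(dark);a,b=int(u),int(v);m[b-50:b+50,a-45:a+45]=dark[b-50:b+50,a-45:a+45]
n,l,s,ce=cv2.connectedComponentsWithStats(m)
for i in range(1,n):
    if s[i,4]>60:
        ct=max(cv2.findContours((l==i).astype(np.uint8),0,1)[0],key=cv2.contourArea)
        for z in(60,70,77):
            w=np.array([ray(c,*q[0],z)[:2] for q in ct],np.float32);print(s[i],z,cv2.minAreaRect(w))
cv2.imwrite('pics/w6.png',cv2.resize(c['image'],(800,600),interpolation=3))
```

```text
pos [ 532.8 -395.   188.5] yang -114.6 q6 1.54 | yaw shares 0.06 trans shares [0.045 0.087 2.831] t 36.2
255.8 193.5
[242 164  18  47 830] 60 ((534.4874267578125, -395.6066589355469), (15.732860565185547, 43.12939453125), 65.67446899414062)
[242 164  18  47 830] 70 ((536.9662475585938, -396.7552795410156), (15.114447593688965, 41.49872970581055), 65.72582244873047)
[242 164  18  47 830] 77 ((538.6605224609375, -397.5715026855469), (14.63199234008789, 40.305633544921875), 65.65869903564453)
[225 219  20  17 129] 60 ((505.566650390625, -367.5495300292969), (11.056229591369629, 20.11474609375), 1.660381555557251)
[225 219  20  17 129] 70 ((509.11468505859375, -369.75030517578125), (10.558382987976074, 19.31230926513672), 1.7226372957229614)
[225 219  20  17 129] 77 ((511.6152038574219, -371.350341796875), (10.357054710388184, 18.712722778320312), 1.776013731956482)
[257 218  27  21 240] 60 ((490.5933532714844, -394.69970703125), (30.67848777770996, 11.962482452392578), 34.22633743286133)
[257 218  27  21 240] 70 ((494.750732421875, -395.8740539550781), (29.52173614501953, 11.488510131835938), 34.06090545654297)
[257 218  27  21 240] 77 ((497.61395263671875, -396.68841552734375), (28.721446990966797, 11.112166404724121), 33.976531982421875)
```

View pics/w6.png

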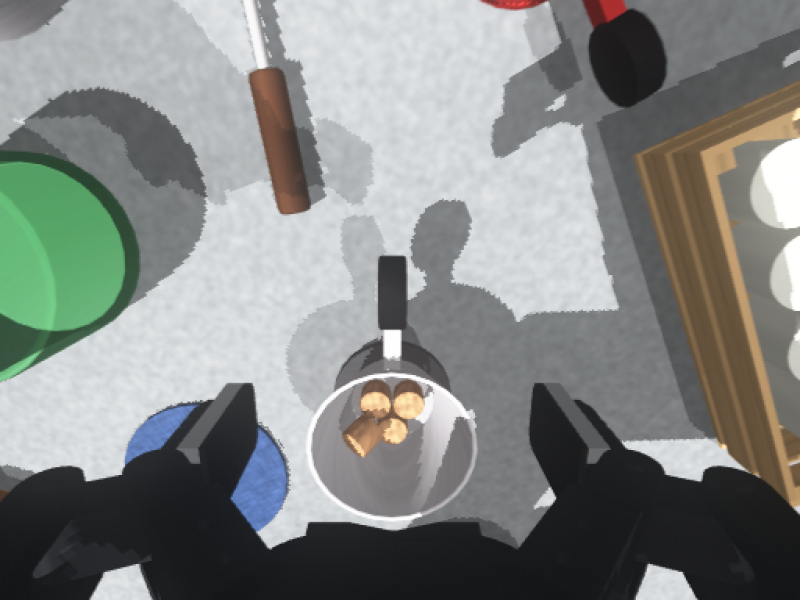

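Request:
arm_command --pt "0.02 0 0.6" --pt "0 0 0.8" --pt "0 0 0.7" --pt "0 0 0.5" --pt "0 0 0.2" --yaw '[0,0,0,0,0]'

```text
time_s: 36.8
ee_pos: [533.6, -396.4, 51.1]
eef_rot: [0.977, -0.214, -0.001, -0.0]
contact_force: [-0.4, -1.0, 0.3]
width: 85.3
grip_force: 0.0
```

Request:
arm_command --pt "0 0 0" --pt "0 0 0" --pt "0 0 0" --pt "0 0 0" --pt "0 0 0" --yaw '[0,0,0,0,0]'

```text
time_s: 37.3
ee_pos: [535.0, -397.3, 52.9]
eef_rot: [0.977, -0.214, 0.001, 0.0]
contact_force: [-0.7, -0.4, 0.2]
width: 85.0
grip_force: 0.0
```

Run:
```python
from h import *
plan(534,-396,47)
c=np.load('wrist6.npy',allow_pickle=True).item();print('rim',ray(c,391/1.5625,447/1.5625,75))
```

```text
pos [ 535.  -397.3   52.9] yang -114.7 q6 1.54 | yaw shares 0.0 trans shares [-0.028 -0.015  0.118] t 37.3
rim [ 450.7 -357.    75. ]
```

Request:
arm_command --pt "0 0 0.06" --pt "0 0 0.06" --pt "0 0 0" --pt "0 0 0" --pt "0 0 0" --yaw '[0,0,0,0,0]' --claw -1 --squeeze 120

```text
time_s: 37.8
ee_pos: [534.6, -397.0, 45.8]
eef_rot: [0.977, -0.214, -0.0, -0.0]
contact_force: [-1.3, 0.0, 2.7]
width: 14.9
grip_force: 116.7
```

Request:
arm_command --pt "0 0 0" --pt "0 0 0" --pt "0 0 0" --pt "0 0 0" --pt "0 0 0" --yaw '[0,0,0,0,0]'

```text
time_s: 38.3
ee_pos: [534.5, -397.1, 45.9]
eef_rot: [0.977, -0.214, 0.0, 0.0]
contact_force: [0.1, 1.8, 0.3]
width: 14.6
grip_force: 116.9
```

Request:
arm_command --pt "0 0 -0.05" --pt "0 0 -0.15" --pt "0 0 -0.15" --pt "0 0 -0.05" --pt "0 0 0" --yaw '[0,0,0,0,0]'

```text
time_s: 38.8
ee_pos: [535.0, -397.3, 66.6]
eef_rot: [0.977, -0.214, 0.001, 0.0]
contact_force: [-0.3, -0.1, -3.6]
width: 14.9
grip_force: 117.0
```

Run:
```python
from h import *
plan(680,-203,247)
o=observe();print(np.round(o['contact_force'],1),np.round(o['moment'],2))
s=grab('side');w=grab('wrist')
cv2.imwrite('pics/m7.png',np.hstack([cv2.resize(s['image'][220:340,150:360],(420,240),interpolation=3),cv2.resize(w['image'],(320,240),interpolation=3)]))
```

```text
pos [ 535.  -397.3   66.6] yang -114.7 q6 1.54 | yaw shares 0.0 trans shares [ 1.019 -4.742 -3.605] t 38.8
[-0.3 -0.1 -3.6] [-0.16 -0.31 -0.05]
```

View pics/m7.png

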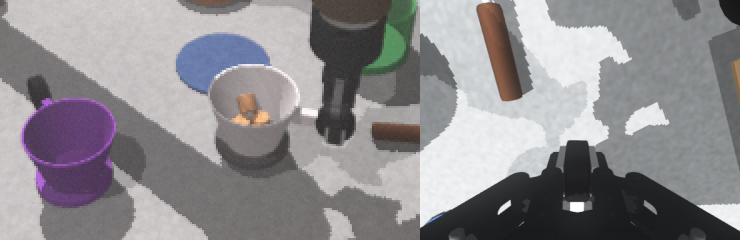

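Request:
arm_command --pt "0 0 -0.2" --pt "0 0 -0.4" --pt "0 0 -0.5" --pt "0 0 -0.5" --pt "0 0 -0.5" --yaw '[0,0,0,0,0]'

```text
time_s: 39.4
ee_pos: [534.3, -397.0, 172.3]
eef_rot: [0.977, -0.214, -0.0, 0.0]
contact_force: [1.0, 0.1, -3.7]
width: 14.7
grip_force: 117.1
```

Request:
arm_command --pt "0 0 -0.5" --pt "0 0 -0.4" --pt "0 0 -0.35" --pt "0 0 -0.2" --pt "0 0 -0.05" --yaw '[0,0,0,0,0]'

```text
time_s: 39.9
ee_pos: [534.8, -397.2, 247.5]
eef_rot: [0.977, -0.214, 0.001, 0.0]
contact_force: [-0.3, 0.1, -4.1]
width: 14.4
grip_force: 117.0
```

Request:
arm_command --pt "0.04 -0.16 0" --pt "0.08 -0.32 0" --pt "0.1 -0.42 0" --pt "0.12 -0.5 0" --pt "0.12 -0.5 0" --yaw '[0,0,0,0,0]'

```text
time_s: 40.4
ee_pos: [595.9, -318.4, 244.3]
eef_rot: [0.977, -0.214, -0.001, -0.0]
contact_force: [0.2, 0.3, -3.9]
width: 14.5
grip_force: 117.0
```

Request:
arm_command --pt "0.12 -0.5 0" --pt "0.12 -0.5 0" --pt "0.12 -0.5 0" --pt "0.12 -0.5 0" --pt "0.12 -0.4 0" --yaw '[0,0,0,0,0]'

```text
time_s: 40.9
ee_pos: [673.5, -221.1, 244.3]
eef_rot: [0.977, -0.213, -0.001, -0.0]
contact_force: [0.2, -0.3, -3.6]
width: 15.0
grip_force: 117.0
```

Request:
arm_command --pt "0.08 -0.3 0" --pt "0.02 -0.16 0" --pt "0 0 0" --pt "0 0 0" --pt "0 0 0" --yaw '[0,0,0,0,0]'

```text
time_s: 41.4
ee_pos: [686.0, -206.0, 246.0]
eef_rot: [0.977, -0.214, -0.0, 0.0]
contact_force: [-0.2, 1.0, -3.2]
width: 14.7
grip_force: 117.0
```

```bash
cat >> h.py <<'E'
def mom():
    o=observe();M=R.from_quat(o['eef_rot']).as_matrix()
    print('F tool',np.round(M.T@o['contact_force'],1),'M tool',np.round(M.T@o['moment'],3),'grip',round(o['grip_force'],1),'w',round(o['width'],1))
E
python3 - <<'E'
from h import *
plan(686.9,-205.3,247);mom()
c=grab('side');cv2.imwrite('pics/s8.png',c['image']);d=grab('top');cv2.imwrite('pics/t8.png',d['image'])
p=np.array([646,-186.5,85]);print(proj(c,p),proj(d,p))
E
```

```text
pos [ 686. -206.  246.] yang -114.8 q6 1.21 | yaw shares 0.0 trans shares [ 0.01  -0.02  -0.019] t 41.4
F tool [-0.6 -0.9  3.2] M tool [-0.045  0.286  0.005] grip 117.0 w 14.7
(np.float64(333.1), np.float64(219.3)) (np.float64(299.7), np.float64(135.0))
```

Request:
arm_command --pt "0 0 0" --pt "0 0 0" --pt "0 0 0" --pt "0 0 0" --pt "0 0 0" --yaw '[0,0,0,0,0]' --squeeze 60

```text
time_s: 42.0
ee_pos: [686.6, -205.1, 245.8]
eef_rot: [0.977, -0.214, 0.0, -0.0]
contact_force: [-0.8, -0.0, -2.6]
width: 14.5
grip_force: 117.0
```

```bash
python3 -c "
from h import *
mom()"
```

```text
F tool [-0.7  0.4  2.6] M tool [ 0.038  0.311 -0.051] grip 117.0 w 14.5
```

Request:
arm_command --pt "0 0 0" --pt "0 0 0" --pt "0 0 0" --pt "0 0 0" --pt "0 0 0" --yaw '[0,0,0,0,0]' --squeeze 45

```text
time_s: 42.5
ee_pos: [686.6, -205.1, 245.8]
eef_rot: [0.977, -0.214, 0.0, 0.0]
contact_force: [-0.2, -0.4, -4.1]
width: 14.8
grip_force: 117.0
```

```bash
python3 -c "
from h import *
mom()"
```

```text
F tool [-0.1  0.4  4.1] M tool [ 0.053  0.299 -0.016] grip 117.0 w 14.8
```

Request:
arm_command --pt "0 0 0" --pt "0 0 0" --pt "0 0 0" --pt "0 0 0" --pt "0 0 0" --yaw '[0,0,0,0,0]' --squeeze 35

```text
time_s: 43.0
ee_pos: [686.6, -205.1, 245.8]
eef_rot: [0.977, -0.214, 0.0, -0.0]
contact_force: [0.1, 0.1, -3.4]
width: 14.9
grip_force: 117.0
```

```bash
python3 -c "
from h import *
mom()"
```

```text
F tool [ 0.1 -0.1  3.4] M tool [-0.006  0.292  0.035] grip 117.0 w 14.9
```

Request:
arm_command --pt "0 0 0" --pt "0 0 0" --pt "0 0 0" --pt "0 0 0" --pt "0 0 0" --yaw '[0,0,0,0,0]' --claw -1 --squeeze 60

```text
time_s: 43.5
ee_pos: [686.6, -205.1, 245.8]
eef_rot: [0.977, -0.214, 0.0, -0.0]
contact_force: [-0.2, -0.1, -3.0]
width: 14.5
grip_force: 117.0
```

```bash
python3 -c "
from h import *
mom()"
```

```text
F tool [-0.2  0.2  3. ] M tool [-0.023  0.368  0.028] grip 117.0 w 14.5
```

Request:
arm_command --pt "0 0 0" --pt "0 0 0" --pt "0 0 0" --pt "0 0 0" --pt "0 0 0" --yaw '[0,0,0,0,0]' --claw -0.9 --squeeze 60

```text
time_s: 44.0
ee_pos: [686.6, -205.1, 245.8]
eef_rot: [0.977, -0.214, -0.0, 0.0]
contact_force: [0.2, 0.0, -3.1]
width: 14.6
grip_force: 117.0
```

```bash
python3 -c "
from h import *
mom()"
```

```text
F tool [ 0.2 -0.1  3.1] M tool [-0.014  0.316  0.017] grip 117.0 w 14.6
```

Request:
arm_command --pt "0 0 0" --pt "0 0 0" --pt "0 0 0" --pt "0 0 0" --pt "0 0 0" --yaw '[0.3,0.6,0.8,0.8,0.8]'

```text
time_s: 44.5
ee_pos: [686.5, -205.1, 245.8]
eef_rot: [0.925, -0.38, -0.0, 0.0]
contact_force: [0.1, -0.2, -4.3]
width: 14.8
grip_force: 117.1
```

Request:
arm_command --pt "0 0 0" --pt "0 0 0" --pt "0 0 0" --pt "0 0 0" --pt "0 0 0" --yaw '[0.8,0.8,0.8,0.8,0.8]'

```text
time_s: 45.0
ee_pos: [686.4, -205.1, 245.7]
eef_rot: [0.826, -0.564, -0.0, 0.0]
contact_force: [0.2, 0.4, -3.7]
width: 14.9
grip_force: 117.0
```

Request:
arm_command --pt "0 0 0" --pt "0 0 0" --pt "0 0 0" --pt "0 0 0" --pt "0 0 0" --yaw '[0.8,0.8,0.8,0.8,0.8]'

```text
time_s: 45.5
ee_pos: [686.2, -205.1, 245.6]
eef_rot: [-0.69, 0.723, 0.0, -0.001]
contact_force: [-0.1, 0.6, -3.8]
width: 14.4
grip_force: 117.0
```

Request:
arm_command --pt "0 0 0" --pt "0 0 0" --pt "0 0 0" --pt "0 0 0" --pt "0 0 0" --yaw '[0.8,0.4,0,0,0]'

```text
time_s: 46.0
ee_pos: [686.5, -205.1, 245.7]
eef_rot: [-0.645, 0.764, 0.0, -0.0]
contact_force: [0.2, -0.2, -3.1]
width: 14.4
grip_force: 117.1
```

```bash
python3 -c "
from h import *
plan(608.6,-398.3,113);mom()"
```

```text
pos [ 686.5 -205.1  245.7] yang 170.4 q6 -0.1 | yaw shares 0.0 trans shares [4.071 0.886 2.656] t 46.0
F tool [ 0.2 -0.2  3.1] M tool [-0.025  0.358  0.015] grip 117.1 w 14.4
```

Request:
arm_command --pt "0.2 0.04 0" --pt "0.4 0.09 0" --pt "0.5 0.11 0" --pt "0.55 0.12 0" --pt "0.55 0.12 0" --yaw '[0,0,0,0,0]'

```text
time_s: 46.5
ee_pos: [643.1, -311.9, 246.0]
eef_rot: [-0.645, 0.764, -0.0, -0.0]
contact_force: [0.3, -0.8, -3.7]
width: 14.6
grip_force: 117.0
```

Request:
arm_command --pt "0.55 0.12 0" --pt "0.55 0.12 0" --pt "0.45 0.1 0" --pt "0.25 0.05 0" --pt "0.07 0.02 0" --yaw '[0,0,0,0,0]'

```text
time_s: 47.0
ee_pos: [607.1, -400.5, 245.7]
eef_rot: [-0.644, 0.765, -0.0, -0.0]
contact_force: [-0.4, -0.1, -2.5]
width: 14.8
grip_force: 117.0
```

Request:
arm_command --pt "0 0 0.2" --pt "0 0 0.4" --pt "0 0 0.5" --pt "0 0 0.5" --pt "0 0 0.5" --yaw '[0,0,0,0,0]'

```text
time_s: 47.5
ee_pos: [608.9, -396.5, 139.2]
eef_rot: [-0.646, 0.764, 0.0, 0.0]
contact_force: [0.2, -0.1, -2.8]
width: 14.7
grip_force: 117.0
```

Request:
arm_command --pt "0 0 0.35" --pt "0 0 0.2" --pt "0 0 0" --pt "0 0 0" --pt "0 0 0" --yaw '[0,0,0,0,0]'

```text
time_s: 48.0
ee_pos: [609.5, -398.4, 115.0]
eef_rot: [-0.645, 0.764, -0.001, 0.001]
contact_force: [0.4, 0.3, -3.3]
width: 14.4
grip_force: 116.9
```

```bash
cat >> h.py <<'E'
def rel():
    o=observe();M=R.from_quat(o['eef_rot']).as_matrix();d=M.T@(o['ee_pos']-np.array([646,-186.5,0]))
    print('lug rel jar: u %.1f lat %.1f  lugz %.1f t %.1f'%(d[0],d[1],o['ee_pos'][2]+8,o['time_s']));mom()
E
python3 - <<'E'
from h import *
rel()
c=grab('top');cv2.imwrite('pics/t9.png',cv2.resize(c['image'][100:260,250:420],(510,480),interpolation=3))
d=grab('side');cv2.imwrite('pics/s9.png',cv2.resize(d['image'][150:350,230:430],(480,480),interpolation=3))
E
```

```text
lug rel jar: u 215.1 lat 0.2  lugz 123.0 t 48.0
F tool [-0.4 -0.4  3.3] M tool [0.019 0.345 0.002] grip 116.9 w 14.4
```

Request:
arm_command --pt "-0.1 0 0" --pt "-0.1 0 0" --pt "-0.04 0 0" --pt "-0.04 0 0" --pt "0 0 0" --yaw '[0,0,0,0,0]'

```text
time_s: 48.6
ee_pos: [610.9, -384.6, 113.7]
eef_rot: [-0.645, 0.764, -0.0, -0.0]
contact_force: [0.1, -1.8, -3.7]
width: 14.4
grip_force: 117.1
```

```bash
python3 -c "
from h import *
rel()"
```

```text
lug rel jar: u 201.2 lat 1.3  lugz 121.7 t 48.6
F tool [ 1.8 -0.4  3.7] M tool [-0.033  0.747 -0.004] grip 117.1 w 14.4
```

Request:
arm_command --pt "-0.04 0 -0.06" --pt "-0.04 0 -0.06" --pt "-0.04 0 -0.06" --pt "0 0 0" --pt "0 0 0" --yaw '[0,0,0,0,0]'

```text
time_s: 49.1
ee_pos: [611.9, -382.0, 124.3]
eef_rot: [-0.645, 0.764, -0.003, -0.001]
contact_force: [-1.6, -9.0, -1.6]
width: 14.4
grip_force: 117.3
```

```bash
python3 -c "
from h import *
rel()"
```

```text
lug rel jar: u 199.1 lat 0.3  lugz 132.3 t 49.1
F tool [9.1 0.1 1.7] M tool [-0.053  3.23  -0.088] grip 117.3 w 14.4
```

Request:
arm_command --pt "-0.05 0 -0.1" --pt "-0.05 0 -0.1" --pt "-0.06 0 -0.1" --pt "-0.06 0 -0.1" --pt "-0.05 0 -0.08" --yaw '[0,0,0,0,0]'

```text
time_s: 49.6
ee_pos: [614.2, -368.1, 148.4]
eef_rot: [-0.645, 0.764, -0.003, -0.001]
contact_force: [0.4, -4.4, -3.6]
width: 14.9
grip_force: 116.8
```

```bash
python3 -c "
from h import *
rel()
d=grab('side');cv2.imwrite('pics/s10.png',cv2.resize(d['image'][130:330,230:430],(600,600),interpolation=3))"
```

```text
lug rel jar: u 185.0 lat 0.2  lugz 156.4 t 49.6
F tool [ 4.2 -1.1  3.6] M tool [ 0.195  1.631 -0.027] grip 116.8 w 14.9
```

View pics/s10.png

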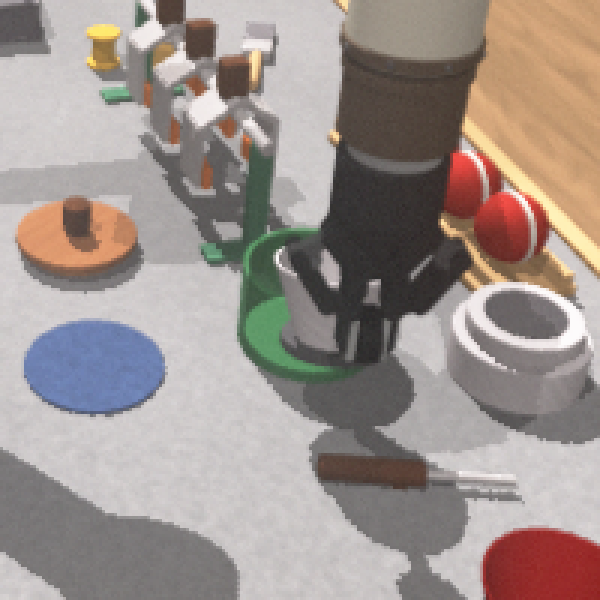

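Request:
arm_command --pt "-0.08 0 -0.12" --pt "-0.09 0 -0.12" --pt "-0.1 0 -0.12" --pt "-0.1 0 -0.11" --pt "-0.11 0 -0.1" --yaw '[0,0,0,0,0]'

```text
time_s: 50.15
ee_pos: [618.0, -343.3, 176.0]
eef_rot: [-0.645, 0.764, -0.001, -0.001]
contact_force: [-1.8, -6.2, -3.5]
width: 14.6
grip_force: 116.8
```

```bash
python3 -c "
from h import *
rel()"
```

```text
lug rel jar: u 159.8 lat 1.0  lugz 184.0 t 50.1
F tool [6.4 0.7 3.5] M tool [-0.114  2.91  -0.047] grip 116.8 w 14.6
```

Request:
arm_command --pt "-0.12 0 -0.1" --pt "-0.12 0 -0.09" --pt "-0.12 0 -0.09" --pt "-0.13 0 -0.08" --pt "-0.13 0 -0.07" --yaw '[0,0,0,0,0]'

```text
time_s: 50.65
ee_pos: [623.1, -311.0, 196.6]
eef_rot: [-0.645, 0.764, 0.0, -0.0]
contact_force: [-1.2, -1.7, -2.4]
width: 14.8
grip_force: 116.8
```

```bash
python3 -c "
from h import *
rel()
d=grab('side');cv2.imwrite('pics/s11.png',cv2.resize(d['image'][130:330,230:430],(600,600),interpolation=3))
d=grab('top');cv2.imwrite('pics/t11.png',cv2.resize(d['image'][80:230,230:430],(800,600),interpolation=3))"
```

```text
lug rel jar: u 126.7 lat 1.6  lugz 204.6 t 50.6
F tool [1.9 0.9 2.4] M tool [-0.485  0.957  0.05 ] grip 116.8 w 14.8
```

Request:
arm_command --pt "-0.13 0 -0.08" --pt "-0.13 0 -0.07" --pt "-0.13 0 -0.06" --pt "-0.13 0 -0.05" --pt "-0.13 0 -0.04" --yaw '[0,0,0,0,0]'

```text
time_s: 51.25
ee_pos: [629.0, -278.0, 211.5]
eef_rot: [-0.645, 0.764, 0.0, 0.0]
contact_force: [-0.7, -3.0, -3.1]
width: 14.4
grip_force: 117.0
```

```bash
python3 -c "
from h import *
rel()"
```

```text
lug rel jar: u 93.0 lat 1.4  lugz 219.5 t 51.2
F tool [3.1 0.2 3.1] M tool [ 0.069  1.443 -0.12 ] grip 117.0 w 14.4
```

Request:
arm_command --pt "-0.15 0 -0.03" --pt "-0.15 0 -0.02" --pt "-0.15 0 -0.01" --pt "-0.15 0 0" --pt "-0.15 0 0" --yaw '[0,0,0,0,0]'

```text
time_s: 51.75
ee_pos: [635.2, -241.2, 214.1]
eef_rot: [-0.645, 0.764, 0.0, -0.0]
contact_force: [-0.0, -0.8, -5.4]
width: 14.6
grip_force: 116.8
```

```bash
python3 -c "
from h import *
rel()
d=grab('side');cv2.imwrite('pics/s12.png',cv2.resize(d['image'][130:330,230:430],(600,600),interpolation=3))
d=grab('top');cv2.imwrite('pics/t12.png',cv2.resize(d['image'][80:230,230:430],(800,600),interpolation=3))"
```

```text
lug rel jar: u 55.7 lat 1.5  lugz 222.1 t 51.8
F tool [ 0.8 -0.1  5.4] M tool [0.094 0.377 0.073] grip 116.8 w 14.6
```

```bash
python3 -c "
import cv2,numpy as np
a=cv2.imread('pics/s12.png');b=cv2.imread('pics/t12.png')
cv2.imwrite('pics/m12.png',np.hstack([cv2.resize(a,(400,400)),cv2.resize(b,(400,300))[:, :].copy() if 0 else cv2.copyMakeBorder(cv2.resize(b,(400,300)),0,100,0,0,0)]))"
```

```text
(no output)
```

View pics/m12.png

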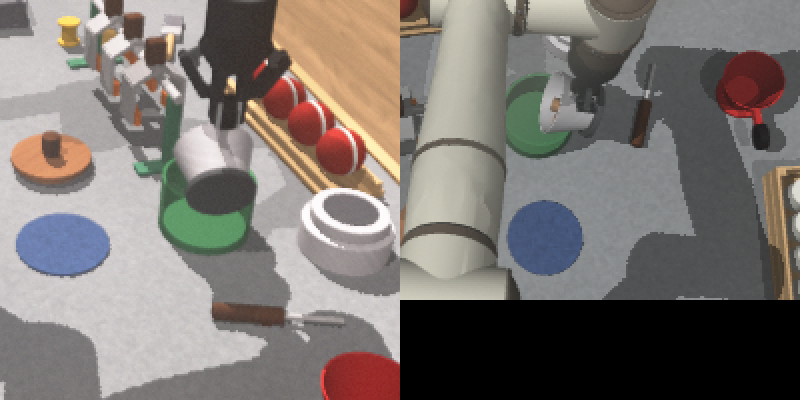

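Request:
arm_command --pt "-0.14 0 0.01" --pt "-0.15 0 0.02" --pt "-0.15 0 0.03" --pt "-0.15 0 0.04" --pt "-0.14 0 0.04" --yaw '[0,0,0,0,0]'

```text
time_s: 52.35
ee_pos: [641.2, -205.6, 207.1]
eef_rot: [-0.645, 0.764, -0.0, -0.0]
contact_force: [-0.0, -1.5, -5.2]
width: 15.0
grip_force: 116.9
```

```bash
python3 -c "
from h import *
rel()"
```

```text
lug rel jar: u 19.7 lat 1.6  lugz 215.1 t 52.4
F tool [ 1.5 -0.2  5.2] M tool [-0.046  1.062  0.126] grip 116.9 w 15.0
```

Request:
arm_command --pt "-0.1 0 0.03" --pt "-0.1 0 0.04" --pt "-0.1 0 0.04" --pt "-0.09 0 0.05" --pt "-0.08 0 0.05" --yaw '[0,0,0,0,0]'

```text
time_s: 52.85
ee_pos: [645.5, -182.8, 197.2]
eef_rot: [-0.645, 0.764, -0.0, 0.0]
contact_force: [-0.7, -4.1, -1.6]
width: 14.5
grip_force: 117.4
```

```bash
python3 -c "
from h import *
rel()"
```

```text
lug rel jar: u -3.5 lat 1.0  lugz 205.2 t 52.9
F tool [ 4.2 -0.   1.6] M tool [0.042 2.089 0.056] grip 117.4 w 14.5
```

Request:
arm_command --pt "-0.09 0 0.05" --pt "-0.09 0 0.05" --pt "-0.09 0 0.06" --pt "-0.08 0 0.06" --pt "-0.08 0 0.06" --yaw '[0,0,0,0,0]'

```text
time_s: 53.35
ee_pos: [649.1, -162.5, 184.2]
eef_rot: [-0.645, 0.764, -0.001, -0.0]
contact_force: [-0.8, -6.0, -1.6]
width: 14.7
grip_force: 117.3
```

```bash
python3 -c "
from h import *
rel()"
```

```text
lug rel jar: u -23.8 lat 0.7  lugz 192.2 t 53.4
F tool [ 6.  -0.2  1.6] M tool [-0.129  1.61   0.051] grip 117.3 w 14.7
```

Request:
arm_command --pt "-0.07 0 0.06" --pt "-0.06 0 0.06" --pt "-0.06 0 0.05" --pt "-0.06 0 0.05" --pt "-0.05 0 0.04" --yaw '[0,0,0,0,0]'

```text
time_s: 53.85
ee_pos: [652.0, -147.8, 171.6]
eef_rot: [-0.645, 0.764, -0.002, -0.0]
contact_force: [-1.8, -5.5, 1.6]
width: 14.6
grip_force: 117.6
```

Run:
```python
from h import *
rel()
for n in('side','top'):
    c=grab(n);cv2.imwrite(f'pics/{n}13.png',c['image'])
    hsv=cv2.cvtColor(c['image'],cv2.COLOR_BGR2HSV);m=cv2.inRange(hsv,(5,80,110),(22,255,255))
    u,v=map(int,proj(c,[646,-186,50]));k=np.zeros_like(m);k[v-60:v+60,u-60:u+60]=m[v-60:v+60,u-60:u+60]
    nn,l,s,ce=cv2.connectedComponentsWithStats(k);print(n,(u,v),[s[i].tolist() for i in range(1,nn) if s[i,4]>5])
```

```text
lug rel jar: u -38.8 lat 0.2  lugz 179.6 t 53.9
F tool [ 5.7  0.9 -1.6] M tool [-0.324  2.407  0.057] grip 117.6 w 14.6
side (331, 229) [[286, 169, 4, 9, 25], [303, 169, 6, 7, 29], [379, 169, 12, 13, 86], [310, 175, 4, 9, 23], [343, 174, 48, 53, 803], [297, 182, 4, 11, 34], [271, 201, 5, 15, 50]]
top (298, 138) [[254, 178, 11, 20, 139]]
```

Request:
arm_command --pt "0 0 -0.08" --pt "0 0 0.08" --pt "0 0 -0.08" --pt "0 0 0.08" --pt "0 0 0" --yaw '[0,0,0,0,0]'

```text
time_s: 54.45
ee_pos: [652.1, -147.2, 170.7]
eef_rot: [-0.645, 0.764, -0.001, 0.0]
contact_force: [-1.1, -4.9, 2.6]
width: 14.5
grip_force: 118.0
```

Request:
arm_command --pt "0 0 -0.1" --pt "0 0 -0.2" --pt "0 0 -0.3" --pt "0 0 -0.4" --pt "0 0 -0.5" --yaw '[0,0,0,0,0]'

```text
time_s: 54.95
ee_pos: [650.9, -144.7, 243.3]
eef_rot: [-0.645, 0.764, 0.002, 0.0]
contact_force: [-0.3, 0.6, -3.2]
width: 15.2
grip_force: 117.0
```

Request:
arm_command --pt "0 0 -0.5" --pt "0 0 -0.4" --pt "0 0 -0.2" --pt "0 0 0" --pt "0 0 0" --yaw '[0,0,0,0,0]'

```text
time_s: 55.45
ee_pos: [651.0, -145.9, 298.2]
eef_rot: [-0.645, 0.764, 0.001, -0.0]
contact_force: [-0.6, 0.7, -4.4]
width: 14.5
grip_force: 117.2
```

Run:
```python
from h import *
rel()
F=[];M=[]
for k in range(12):
    o=observe();F.append(o['contact_force'][2]);grab('side') if k%4==0 else 0
print('Fz',np.mean(F),np.std(F))
c=grab('side');cv2.imwrite('pics/s14.png',c['image']);d=grab('top');cv2.imwrite('pics/t14.png',d['image'])
```

```text
lug rel jar: u -41.3 lat 2.6  lugz 306.2 t 55.5
F tool [-0.6  0.7  4.4] M tool [-0.03  -0.259 -0.009] grip 117.2 w 14.5
Fz -4.042241172216564 0.10852198207938978
```

Request:
arm_command --pt "0 0 0" --pt "0 0 0" --pt "0 0 0" --pt "0 0 0" --pt "0 0 0" --yaw '[-0.4,-0.8,-0.9,-0.9,-0.9]'

```text
time_s: 56.2
ee_pos: [651.2, -146.8, 299.1]
eef_rot: [0.788, -0.616, -0.001, 0.0]
contact_force: [-0.4, 1.0, -3.3]
width: 14.6
grip_force: 117.1
```

Request:
arm_command --pt "0 0 0" --pt "0 0 0" --pt "0 0 0" --pt "0 0 0" --pt "0 0 0" --yaw '[-0.9,-0.9,-0.9,-0.9,-0.9]'

```text
time_s: 56.7
ee_pos: [651.0, -146.9, 299.0]
eef_rot: [0.91, -0.415, -0.001, 0.0]
contact_force: [0.2, -1.0, -3.2]
width: 14.6
grip_force: 117.1
```

Request:
arm_command --pt "0 0 0" --pt "0 0 0" --pt "0 0 0" --pt "0 0 0" --pt "0 0 0" --yaw '[-0.5,-0.2,0,0,0]'

```text
time_s: 57.2
ee_pos: [651.4, -146.8, 299.7]
eef_rot: [0.923, -0.384, -0.0, 0.0]
contact_force: [0.6, 0.1, -2.4]
width: 14.9
grip_force: 117.1
```

```bash
python3 -c "
from h import *
plan(510.2,-50.7,298);rel()"
```

```text
pos [ 651.4 -146.8  299.7] yang -135.1 q6 0.76 | yaw shares 0.0 trans shares [-3.355  0.643  0.035] t 57.2
lug rel jar: u -24.4 lat -31.7  lugz 307.7 t 57.2
F tool [ 0.3 -0.5  2.4] M tool [ 0.02  -0.261 -0.017] grip 117.1 w 14.9
```

Moving off the jar exposes its mouth to the top camera, so check the plug count there too.

Request:
arm_command --pt "-0.2 0.04 0" --pt "-0.4 0.08 0" --pt "-0.45 0.08 0" --pt "-0.45 0.09 0" --pt "-0.45 0.09 0" --yaw '[0,0,0,0,0]'

```text
time_s: 57.7
ee_pos: [567.6, -90.5, 300.0]
eef_rot: [0.924, -0.383, 0.0, -0.0]
contact_force: [0.4, 0.2, -2.7]
width: 14.7
grip_force: 117.1
```

Request:
arm_command --pt "-0.45 0.09 0" --pt "-0.4 0.08 0" --pt "-0.3 0.05 0" --pt "-0.2 0.03 0" --pt "-0.05 0.01 0" --yaw '[0,0,0,0,0]'

```text
time_s: 58.2
ee_pos: [509.8, -50.2, 300.3]
eef_rot: [0.924, -0.383, 0.0, -0.0]
contact_force: [-1.0, 0.4, -2.3]
width: 15.1
grip_force: 117.0
```

Run:
```python
from h import *
rel()
for n in('side','top','wrist'):
    c=grab(n);cv2.imwrite(f'pics/{n}15.png',c['image']);np.save(n+'15.npy',c,allow_pickle=True)
    hsv=cv2.cvtColor(c['image'],cv2.COLOR_BGR2HSV);m=cv2.inRange(hsv,(5,70,90),(22,255,255))
    u,v=map(int,proj(c,[646,-186,30]));k=np.zeros_like(m);r=25 if n!='wrist' else 60
    k[max(v-r,0):v+r,max(u-r,0):u+r]=m[max(v-r,0):v+r,max(u-r,0):u+r]
    nn,l,s,ce=cv2.connectedComponentsWithStats(k);print(n,(u,v),[s[i].tolist() for i in range(1,nn) if s[i,4]>4])
```

```text
lug rel jar: u -192.5 lat -0.2  lugz 308.3 t 58.2
F tool [-1.   0.4  2.3] M tool [ 0.073 -0.238  0.038] grip 117.0 w 15.1
side (330, 235) [[321, 226, 6, 3, 12], [330, 229, 5, 2, 8]]
top (298, 140) [[291, 136, 5, 5, 24], [293, 142, 5, 7, 28], [306, 144, 5, 5, 17]]
wrist (250, 3) [[275, 0, 22, 15, 209], [227, 2, 37, 36, 629], [225, 29, 21, 18, 225]]
```

Request:
arm_command --pt "0 0 0.3" --pt "0 0 0.5" --pt "0 0 0.6" --pt "0 0 0.6" --pt "0 0 0.4" --yaw '[0,0,0,0,0]'

```text
time_s: 58.85
ee_pos: [510.1, -51.3, 177.3]
eef_rot: [0.923, -0.384, -0.001, 0.001]
contact_force: [-0.1, -0.3, -3.0]
width: 14.5
grip_force: 116.9
```

Request:
arm_command --pt "0 0 0.2" --pt "0 0 0.15" --pt "0 0 0" --pt "0 0 0" --pt "0 0 0" --yaw '[0,0,0,0,0]'

```text
time_s: 59.35
ee_pos: [511.3, -50.7, 163.4]
eef_rot: [0.924, -0.383, 0.001, -0.001]
contact_force: [-0.4, -0.7, -3.3]
width: 14.6
grip_force: 116.9
```

Request:
arm_command --pt "0.06 0 0" --pt "0.06 0 0" --pt "0.06 0 0" --pt "0.06 0 0" --pt "0 0 0" --yaw '[0,0,0,0,0]'

```text
time_s: 59.85
ee_pos: [519.3, -59.6, 162.3]
eef_rot: [0.924, -0.384, 0.0, -0.0]
contact_force: [-0.0, -0.3, -2.7]
width: 14.3
grip_force: 116.9
```

```bash
python3 -c "
from h import *
rel()"
```

```text
lug rel jar: u -179.3 lat 0.2  lugz 170.3 t 59.9
F tool [0.2 0.2 2.7] M tool [ 0.026 -0.262 -0.042] grip 116.9 w 14.3
```

Request:
arm_command --pt "0.1 0 -0.08" --pt "0.1 0 -0.08" --pt "0.11 0 -0.09" --pt "0.11 0 -0.09" --pt "0.11 0 -0.08" --yaw '[0,0,0,0,0]'

```text
time_s: 60.35
ee_pos: [535.9, -77.7, 182.7]
eef_rot: [0.923, -0.384, -0.003, 0.0]
contact_force: [-2.6, 3.7, -4.0]
width: 14.8
grip_force: 117.0
```

```bash
python3 -c "
from h import *
rel()"
```

```text
lug rel jar: u -155.6 lat 1.8  lugz 190.7 t 60.4
F tool [-4.5 -0.8  4. ] M tool [ 0.036 -2.155 -0.046] grip 117.0 w 14.8
```

Request:
arm_command --pt "0.13 0 -0.08" --pt "0.13 0 -0.08" --pt "0.14 0 -0.07" --pt "0.14 0 -0.07" --pt "0.14 0 -0.06" --yaw '[0,0,0,0,0]'

```text
time_s: 60.85
ee_pos: [560.0, -101.7, 200.7]
eef_rot: [0.923, -0.384, -0.003, 0.0]
contact_force: [-4.5, 3.5, -3.4]
width: 14.5
grip_force: 117.2
```

```bash
python3 -c "
from h import *
rel()"
```

```text
lug rel jar: u -121.7 lat 1.6  lugz 208.7 t 60.9
F tool [-5.6  0.7  3.5] M tool [ 0.077 -2.515 -0.034] grip 117.2 w 14.5
```

Request:
arm_command --pt "0.15 0 -0.05" --pt "0.15 0 -0.04" --pt "0.15 0 -0.03" --pt "0.15 0 -0.03" --pt "0.15 0 -0.02" --yaw '[0,0,0,0,0]'

```text
time_s: 61.35
ee_pos: [586.6, -128.3, 209.7]
eef_rot: [0.924, -0.383, -0.003, 0.0]
contact_force: [-5.7, 4.1, -0.7]
width: 14.9
grip_force: 117.6
```

```bash
python3 -c "
from h import *
rel()"
```

```text
lug rel jar: u -84.2 lat 1.5  lugz 217.7 t 61.4
F tool [-6.9  1.1  0.8] M tool [-0.147 -2.172  0.009] grip 117.6 w 14.9
```

Request:
arm_command --pt "0.15 0 -0.01" --pt "0.15 0 0" --pt "0.15 0 0" --pt "0.15 0 0.01" --pt "0.15 0 0.02" --yaw '[0,0,0,0,0]'

```text
time_s: 61.85
ee_pos: [613.4, -155.0, 209.4]
eef_rot: [0.924, -0.383, -0.002, 0.0]
contact_force: [-4.2, 4.1, 2.0]
width: 14.6
grip_force: 117.7
```

```bash
python3 -c "
from h import *
rel()"
```

```text
lug rel jar: u -46.0 lat 1.3  lugz 217.4 t 61.9
F tool [-5.9  0.1 -2. ] M tool [-0.178 -2.055 -0.027] grip 117.7 w 14.6
```

Request:
arm_command --pt "0.12 0 0.02" --pt "0.12 0 0.03" --pt "0.1 0 0.03" --pt "0.1 0 0.03" --pt "0 0 0" --yaw '[0,0,0,0,0]'

```text
time_s: 62.35
ee_pos: [629.5, -171.1, 204.3]
eef_rot: [0.924, -0.383, -0.001, 0.0]
contact_force: [-3.5, 2.3, 3.9]
width: 14.7
grip_force: 117.9
```

```bash
python3 -c "
from h import *
rel()"
```

```text
lug rel jar: u -22.9 lat 1.2  lugz 212.3 t 62.4
F tool [-4.1  0.9 -3.9] M tool [-0.434 -2.259 -0.126] grip 117.9 w 14.7
```

Request:
arm_command --pt "-0.05 0 -0.2" --pt "-0.05 0 -0.4" --pt "0 0 -0.5" --pt "0 0 -0.3" --pt "0 0 0" --yaw '[0,0,0,0,0]'

```text
time_s: 62.85
ee_pos: [628.9, -168.0, 277.5]
eef_rot: [0.924, -0.383, 0.005, -0.001]
contact_force: [0.5, 0.1, -3.6]
width: 14.4
grip_force: 117.3
```

Run:
```python
from h import *
rel();plan(428.5,-174.7,230)
for n in('side','top'):
    c=grab(n);cv2.imwrite(f'pics/{n}16.png',c['image']);np.save(n+'16.npy',c,allow_pickle=True)
```

```text
lug rel jar: u -22.9 lat -2.4  lugz 285.5 t 62.9
F tool [ 0.3 -0.4  3.6] M tool [0.127 0.074 0.024] grip 117.3 w 14.4
pos [ 628.9 -168.   277.5] yang -135.1 q6 0.8 | yaw shares 0.0 trans shares [-2.743  2.937  0.911] t 62.9
```

Request:
arm_command --pt "-0.15 0.15 0" --pt "-0.3 0.3 0" --pt "-0.36 0.37 0" --pt "-0.4 0.4 0" --pt "-0.4 0.42 0" --yaw '[0,0,0,0,0]'

```text
time_s: 63.45
ee_pos: [509.5, -168.1, 271.9]
eef_rot: [0.924, -0.383, -0.001, 0.0]
contact_force: [-0.0, -0.2, -2.9]
width: 14.5
grip_force: 117.1
```

Request:
arm_command --pt "-0.4 0.42 0" --pt "-0.36 0.37 0" --pt "-0.26 0.26 0" --pt "-0.16 0.16 0" --pt "-0.07 0.08 0" --yaw '[0,0,0,0,0]'

```text
time_s: 63.95
ee_pos: [420.5, -169.5, 273.0]
eef_rot: [0.924, -0.383, -0.0, 0.0]
contact_force: [0.6, 0.2, -2.9]
width: 14.6
grip_force: 117.1
```

Request:
arm_command --pt "0 0 0.2" --pt "0 0 0.5" --pt "0 0 0.6" --pt "0 0 0.6" --pt "0 0 0.4" --yaw '[0,0,0,0,0]'

```text
time_s: 64.45
ee_pos: [421.4, -169.2, 155.3]
eef_rot: [0.924, -0.383, -0.002, 0.0]
contact_force: [0.4, -0.1, -2.8]
width: 14.5
grip_force: 116.8
```

```bash
cat >> h.py <<'E'
def relm():
    o=observe();M=R.from_quat(o['eef_rot']).as_matrix();d=M.T@(o['ee_pos']-np.array([444.7,-190.9,0]))
    print('lug rel E-target: u %.1f lat %.1f  lugz %.1f t %.1f'%(d[0]+44,d[1],o['ee_pos'][2]+8,o['time_s']));mom()
E
python3 -c "
from h import *
relm();mom()"
```

```text
lug rel E-target: u 11.8 lat 1.5  lugz 163.3 t 64.5
F tool [ 0.3 -0.2  2.8] M tool [-0.033  0.075  0.016] grip 116.8 w 14.5
F tool [ 0.3 -0.2  2.8] M tool [-0.033  0.075  0.016] grip 116.8 w 14.5
```

Request:
arm_command --pt "0.02 0 0.06" --pt "0.02 0 0.06" --pt "0.02 0 0.05" --pt "0.02 0 0.03" --pt "0 0 0" --yaw '[0,0,0,0,0]'

```text
time_s: 64.95
ee_pos: [425.3, -172.4, 148.9]
eef_rot: [0.924, -0.383, 0.001, -0.0]
contact_force: [0.5, 0.2, -3.0]
width: 14.4
grip_force: 117.0
```

```bash
python3 -c "
from h import *
relm()"
```

```text
lug rel E-target: u 17.4 lat 0.5  lugz 156.9 t 65.0
F tool [ 0.2 -0.5  3. ] M tool [-0.041  0.06   0.035] grip 117.0 w 14.4
```

Request:
arm_command --pt "0.07 0 0.02" --pt "0.07 0 0.02" --pt "0.07 0 0.03" --pt "0 0 0" --pt "0 0 0" --yaw '[0,0,0,0,0]'

```text
time_s: 65.45
ee_pos: [432.1, -179.8, 144.7]
eef_rot: [0.924, -0.383, -0.0, 0.0]
contact_force: [-1.4, 0.2, -2.6]
width: 14.7
grip_force: 117.0
```

```bash
python3 -c "
from h import *
relm()"
```

```text
lug rel E-target: u 27.2 lat 1.1  lugz 152.7 t 65.5
F tool [-1.1  0.9  2.6] M tool [-0.014  0.045  0.014] grip 117.0 w 14.7
```

Request:
arm_command --pt "0.12 0 0.05" --pt "0.12 0 0.05" --pt "0.13 0 0.06" --pt "0.13 0 0.07" --pt "0.13 0 0.07" --yaw '[0,0,0,0,0]'

```text
time_s: 65.95
ee_pos: [454.8, -202.5, 130.5]
eef_rot: [0.924, -0.383, -0.0, 0.0]
contact_force: [-3.0, 2.0, 5.3]
width: 14.7
grip_force: 118.2
```

```bash
python3 -c "
from h import *
relm()"
```

```text
lug rel E-target: u 59.3 lat 1.1  lugz 138.5 t 66.0
F tool [-3.6  0.7 -5.3] M tool [ 0.062 -1.509  0.033] grip 118.2 w 14.7
```

Request:
arm_command --pt "0.13 0 0.07" --pt "0.13 0 0.07" --pt "0.13 0 0.08" --pt "0.13 0 0.08" --pt "0.12 0 0.09" --yaw '[0,0,0,0,0]'

```text
time_s: 66.45
ee_pos: [478.2, -225.6, 111.7]
eef_rot: [0.924, -0.383, 0.001, 0.0]
contact_force: [0.7, 0.2, 5.3]
width: 14.8
grip_force: 118.2
```

```bash
python3 -c "
from h import *
relm()"
```

```text
lug rel E-target: u 92.4 lat 0.8  lugz 119.7 t 66.5
F tool [ 0.4 -0.7 -5.3] M tool [ 0.246 -0.531  0.041] grip 118.2 w 14.8
```

Request:
arm_command --pt "0.12 0 0.1" --pt "0.11 0 0.11" --pt "0.11 0 0.11" --pt "0.1 0 0.12" --pt "0.09 0 0.12" --yaw '[0,0,0,0,0]'

```text
time_s: 66.95
ee_pos: [497.9, -244.9, 84.0]
eef_rot: [0.924, -0.383, 0.002, 0.0]
contact_force: [0.7, -1.1, 11.3]
width: 15.0
grip_force: 118.9
```

```bash
python3 -c "
from h import *
relm()"
```

```text
lug rel E-target: u 120.1 lat 0.5  lugz 92.0 t 67.0
F tool [  1.3   0.3 -11.3] M tool [-0.233 -0.994 -0.037] grip 118.9 w 15.0
```

Request:
arm_command --pt "0.09 0 0.12" --pt "0.08 0 0.12" --pt "0.08 0 0.12" --pt "0.07 0 0.12" --pt "0.06 0 0.1" --yaw '[0,0,0,0,0]'

```text
time_s: 67.45
ee_pos: [510.6, -258.0, 54.3]
eef_rot: [0.924, -0.383, 0.001, 0.0]
contact_force: [-0.0, -0.5, 6.1]
width: 14.8
grip_force: 118.1
```

```bash
python3 -c "
from h import *
relm()"
```

```text
lug rel E-target: u 138.2 lat 0.8  lugz 62.3 t 67.5
F tool [ 0.3  0.4 -6.1] M tool [-0.015 -0.975 -0.03 ] grip 118.1 w 14.8
```

Request:
arm_command --pt "0 0 0.04" --pt "0 0 0.04" --pt "0 0 0.02" --pt "0 0 0" --pt "0 0 0" --yaw '[0,0,0,0,0]'

```text
time_s: 67.95
ee_pos: [511.9, -258.4, 50.1]
eef_rot: [0.924, -0.383, 0.003, 0.0]
contact_force: [2.4, -3.3, 5.6]
width: 15.3
grip_force: 118.5
```

Run:
```python
from h import *
relm()
c=grab('wrist');np.save('wrist17.npy',c,allow_pickle=True);cv2.imwrite('pics/w17.png',c['image']);d=grab('top');np.save('top17.npy',d,allow_pickle=True);s=grab('side');np.save('side17.npy',s,allow_pickle=True)
# mat visibility
for c in (d,s):
    hsv=cv2.cvtColor(c['image'],cv2.COLOR_BGR2HSV);b=cv2.inRange(hsv,(100,90,40),(130,255,255));u,v=map(int,proj(c,[444.7,-190.9,4]));print('proj mat',proj(c,[444.7,-190.9,4]),'rim top proj',proj(c,[444.7,-190.9,79]))
```

```text
lug rel E-target: u 139.6 lat 0.2  lugz 58.1 t 68.0
F tool [ 4.1  0.6 -5.6] M tool [-0.28   0.356 -0.085] grip 118.5 w 15.3
proj mat (np.float64(301.9), np.float64(198.5)) rim top proj (np.float64(303.8), np.float64(194.7))
proj mat (np.float64(260.5), np.float64(251.5)) rim top proj (np.float64(260.7), np.float64(229.5))
```

Request:
arm_command --pt "0 0 0" --pt "0 0 0" --pt "0 0 0" --pt "0 0 0" --pt "0 0 0" --yaw '[0,0,0,0,0]' --claw 1

```text
time_s: 68.6
ee_pos: [508.9, -256.8, 48.0]
eef_rot: [0.924, -0.383, -0.0, 0.0]
contact_force: [-0.4, -0.6, -0.4]
width: 85.0
grip_force: 0.0
```

Request:
arm_command --pt "0 0 -0.3" --pt "0 0 -0.6" --pt "0 0 -0.8" --pt "0 0 -0.8" --pt "0 0 -0.8" --yaw '[0,0,0,0,0]'

```text
time_s: 69.1
ee_pos: [508.7, -256.7, 214.8]
eef_rot: [0.924, -0.383, -0.0, 0.0]
contact_force: [0.4, 0.6, -0.1]
width: 85.4
grip_force: 0.0
```

Request:
arm_command --pt "-0.1 0 -0.4" --pt "-0.3 0 -0.3" --pt "-0.3 0 -0.2" --pt "-0.1 0 0" --pt "0 0 0" --yaw '[0,0,0,0,0]'

```text
time_s: 69.6
ee_pos: [480.5, -228.2, 258.3]
eef_rot: [0.924, -0.383, 0.0, -0.0]
contact_force: [1.3, -0.1, -1.0]
width: 85.4
grip_force: 0.0
```

Run:
```python
from h import *
relm()
c=grab('wrist');np.save('wrist18.npy',c,allow_pickle=True);s=grab('side');np.save('side18.npy',s,allow_pickle=True)
a=cv2.resize(c['image'],(480,360),interpolation=3);u,v=map(int,proj(s,[444.7,-190.9,40]))
b=cv2.resize(s['image'][v-60:v+60,u-52:u+53],(315,360),interpolation=3)
cv2.imwrite('pics/m18.png',np.hstack([a,b]))
print(proj(c,[444.7,-190.9,4]),proj(c,[444.7,-190.9,79]))
```

```text
lug rel E-target: u 95.6 lat 0.9  lugz 266.3 t 69.6
F tool [ 1.  -0.8  1. ] M tool [-0.03   0.026  0.005] grip 0.0 w 85.4
(np.float64(250.0), np.float64(202.8)) (np.float64(249.7), np.float64(223.1))
```

View pics/m18.png

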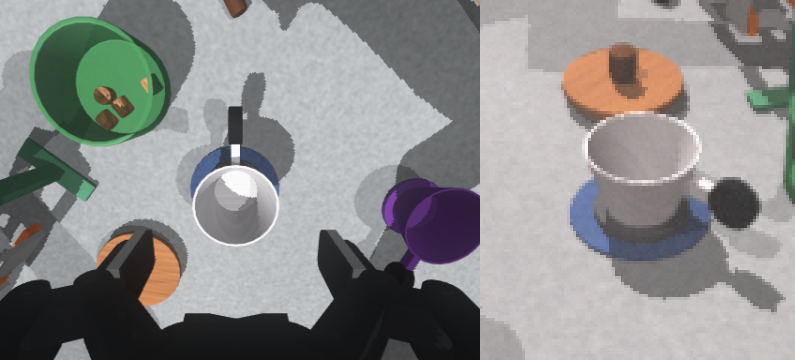

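Request:
arm_command --pt "-0.3 -0.35 0" --pt "-0.5 -0.55 0" --pt "-0.5 -0.6 0" --pt "-0.5 -0.6 0" --pt "-0.4 -0.45 0" --yaw '[0,0,0,0,0]'

```text
time_s: 70.2
ee_pos: [493.9, -59.1, 257.3]
eef_rot: [0.924, -0.383, -0.001, 0.0]
contact_force: [0.7, -0.1, -0.8]
width: 85.5
grip_force: 0.0
```

Request:
arm_command --pt "-0.22 -0.26 0" --pt "-0.1 -0.12 0" --pt "0 0 0" --pt "0 0 0" --pt "0 0 0" --yaw '[0,0,0,0,0]'

```text
time_s: 70.7
ee_pos: [495.6, -36.8, 258.1]
eef_rot: [0.923, -0.384, -0.0, 0.0]
contact_force: [0.4, 0.6, 0.2]
width: 85.3
grip_force: 0.0
```

Run:
```python
from h import *
c=np.load('wrist18.npy',allow_pickle=True).item();print('cup rim',ray(c,251.7,218.7,79))
hsv=cv2.cvtColor(c['image'],cv2.COLOR_BGR2HSV);g=cv2.inRange(hsv,(45,70,40),(95,255,255));g[180:]=0;g[:,200:]=0
ct=max(cv2.findContours(g,0,1)[0],key=cv2.contourArea);print('jar bbox',cv2.boundingRect(ct))
# rim edge: upper-left half of contour is the rim; also use fit on points away from the lower body (camera side)
P=np.array([ray(c,*q[0],85)[:2] for q in ct]);ctr=np.array([646,-186.5]);r=np.linalg.norm(P-ctr,axis=1);a=np.degrees(np.arctan2(*(P-ctr).T[::-1]))
for k in range(-180,180,30):
    m=(a>=k)&(a<k+30);print(k,r[m].mean().round(1) if m.any() else None,end=' | ')
print()
c=grab('wrist');np.save('wrist19.npy',c,allow_pickle=True);hsv=cv2.cvtColor(c['image'],cv2.COLOR_BGR2HSV)
m=cv2.inRange(hsv,(5,90,60),(20,255,255));u,v=map(int,proj(c,[460,0,22]));print((u,v))
k=np.zeros_like(m);k[max(v-70,0):v+70,u-75:u+75]=m[max(v-70,0):v+70,u-75:u+75]
ct=max(cv2.findContours(k,0,1)[0],key=cv2.contourArea);h=cv2.convexHull(ct);p=np.array([ray(c,*q[0],22)[:2] for q in h],np.float32);print('lid',cv2.minEnclosingCircle(p))
cv2.imwrite('pics/w19.png',c['image'])
plan(460,0,258)
```

```text
cup rim [ 446.9 -196.2   79. ]
jar bbox (31, 18, 151, 138)
-180 74.6 | -150 78.1 | -120 70.5 | -90 62.8 | -60 62.9 | -30 63.7 | 0 64.1 | 30 64.0 | 60 63.6 | 90 63.0 | 120 62.1 | 150 64.1 | 
(250, 206)
lid ((461.7402038574219, -0.2681005895137787), 63.54140090942383)
pos [495.6 -36.8 258.2] yang -135.2 q6 0.53 | yaw shares 0.0 trans shares [-1.024 -0.013  0.004] t 70.8
```

Request:
arm_command --pt "-0.25 0 0.3" --pt "-0.35 0 0.5" --pt "-0.25 -0.01 0.7" --pt "-0.15 0 0.7" --pt "0 0 0.7" --yaw '[0,0,0,0,0]'

```text
time_s: 71.25
ee_pos: [460.3, -0.3, 112.7]
eef_rot: [0.924, -0.383, 0.001, -0.001]
contact_force: [0.7, -0.1, -0.4]
width: 85.2
grip_force: 0.0
```

Request:
arm_command --pt "0 0 0.5" --pt "0 0 0.4" --pt "0 0 0.3" --pt "0 0 0.15" --pt "0 0 0.06" --yaw '[0,0,0,0,0]'

```text
time_s: 71.75
ee_pos: [460.7, -0.7, 42.3]
eef_rot: [0.923, -0.384, -0.0, 0.0]
contact_force: [0.3, -0.1, -0.4]
width: 85.8
grip_force: 0.0
```

Request:
arm_command --pt "0 0 0" --pt "0 0 0" --pt "0 0 0" --pt "0 0 0" --pt "0 0 0" --yaw '[0,0,0,0,0]'

```text
time_s: 72.25
ee_pos: [460.9, -0.0, 43.2]
eef_rot: [0.924, -0.383, 0.0, -0.0]
contact_force: [0.3, 0.9, 0.2]
width: 85.5
grip_force: 0.0
```

Request:
arm_command --pt "0 0 0" --pt "0 0 0" --pt "0 0 0" --pt "0 0 0" --pt "0 0 0" --yaw '[0,0,0,0,0]' --claw -1 --squeeze 60

```text
time_s: 72.75
ee_pos: [461.1, -0.0, 43.1]
eef_rot: [0.924, -0.383, 0.0, -0.0]
contact_force: [-0.1, 0.5, 2.8]
width: 27.9
grip_force: 59.5
```

Request:
arm_command --pt "0 0 0" --pt "0 0 0" --pt "0 0 0" --pt "0 0 0" --pt "0 0 0" --yaw '[0,0,0,0,0]'

```text
time_s: 73.25
ee_pos: [461.1, -0.0, 43.1]
eef_rot: [0.924, -0.383, 0.0, -0.0]
contact_force: [-0.3, -0.1, 6.1]
width: 28.5
grip_force: 59.7
```

Request:
arm_command --pt "0 0 -0.2" --pt "0 0 -0.5" --pt "0 0 -0.7" --pt "0 0 -0.8" --pt "0 0 -0.7" --yaw '[0,0,0,0,0]'

```text
time_s: 73.75
ee_pos: [459.8, -0.4, 189.4]
eef_rot: [0.924, -0.384, -0.0, 0.0]
contact_force: [0.4, 1.1, -2.7]
width: 28.1
grip_force: 59.4
```

Request:
arm_command --pt "0.1 0 -0.5" --pt "0.3 0 -0.3" --pt "0.5 0 0" --pt "0.65 0 0" --pt "0.65 0 0" --yaw '[0,0,0,0,0]'

```text
time_s: 74.25
ee_pos: [538.1, -78.7, 227.7]
eef_rot: [0.924, -0.383, -0.001, -0.0]
contact_force: [-0.5, 0.6, -2.1]
width: 28.2
grip_force: 59.4
```

Request:
arm_command --pt "0.65 0 0" --pt "0.65 0 0" --pt "0.65 0 0" --pt "0.5 0 0" --pt "0.35 0 0" --yaw '[0,0,0,0,0]'

```text
time_s: 74.75
ee_pos: [637.2, -178.5, 226.4]
eef_rot: [0.923, -0.384, -0.002, 0.0]
contact_force: [0.1, -0.3, -1.8]
width: 28.1
grip_force: 59.4
```

Request:
arm_command --pt "0.2 0 0" --pt "0.05 0 0" --pt "0 0 0" --pt "0 0 0" --pt "0 0 0" --yaw '[0,0,0,0,0]'

```text
time_s: 75.25
ee_pos: [645.6, -185.3, 228.3]
eef_rot: [0.924, -0.383, 0.0, -0.0]
contact_force: [0.9, -0.2, -1.1]
width: 28.3
grip_force: 59.4
```

```bash
python3 -c "
from h import *
plan(646,-186.5,116.1);mom()"
```

```text
pos [ 645.6 -185.3  228.3] yang -135.0 q6 0.82 | yaw shares 0.0 trans shares [0.022 0.012 2.244] t 75.2
F tool [ 0.7 -0.5  1.1] M tool [ 0.01  -0.007 -0.009] grip 59.4 w 28.3
```

Request:
arm_command --pt "0.02 0.01 0.3" --pt "0 0 0.5" --pt "0 0 0.5" --pt "0 0 0.4" --pt "0 0 0.2" --yaw '[0,0,0,0,0]'

```text
time_s: 75.75
ee_pos: [645.1, -186.4, 130.9]
eef_rot: [0.924, -0.383, -0.002, 0.0]
contact_force: [-1.0, 0.9, -2.7]
width: 28.1
grip_force: 59.4
```

Request:
arm_command --pt "0 0 0.1" --pt "0 0 0.1" --pt "0 0 0.05" --pt "0 0 0.03" --pt "0 0 0" --yaw '[0,0,0,0,0]'

```text
time_s: 76.25
ee_pos: [646.6, -187.1, 119.3]
eef_rot: [0.924, -0.383, 0.0, -0.0]
contact_force: [0.3, 0.4, 0.2]
width: 28.1
grip_force: 59.4
```

```bash
python3 -c "
from h import *
plan(646,-186.5,116.1);mom()"
```

```text
pos [ 646.6 -187.1  119.3] yang -135.1 q6 0.83 | yaw shares 0.0 trans shares [-0.018 -0.     0.063] t 76.2
F tool [-0.  -0.5 -0.2] M tool [-0.022 -0.028 -0.001] grip 59.4 w 28.1
```

Request:
arm_command --pt "0 0 0.04" --pt "0 0 0.03" --pt "0 0 0" --pt "0 0 0" --pt "0 0 0" --yaw '[0,0,0,0,0]'

```text
time_s: 76.75
ee_pos: [646.7, -187.2, 116.2]
eef_rot: [0.924, -0.383, 0.001, -0.0]
contact_force: [-2.1, 1.4, 5.2]
width: 28.3
grip_force: 60.0
```

Request:
arm_command --pt "0 0 0" --pt "0 0 0" --pt "0 0 0" --pt "0 0 0" --pt "0 0 0" --yaw '[0,0,0,0,0]' --claw 1

```text
time_s: 77.25
ee_pos: [646.4, -187.1, 115.1]
eef_rot: [0.924, -0.383, -0.0, 0.0]
contact_force: [-0.5, -0.6, -1.0]
width: 85.6
grip_force: 0.0
```

Request:
arm_command --pt "0 0 -0.3" --pt "0 0 -0.6" --pt "0 0 -0.8" --pt "0 0 -0.8" --pt "0 0 -0.5" --yaw '[0,0,0,0,0]'

```text
time_s: 77.75
ee_pos: [647.3, -187.5, 269.3]
eef_rot: [0.924, -0.383, 0.003, -0.0]
contact_force: [0.2, -0.0, 0.3]
width: 85.4
grip_force: 0.0
```

Request:
arm_command --pt "0.4 0 0" --pt "0.6 0 0" --pt "0.3 0 0" --pt "0.1 0 0" --pt "0 0 0" --yaw '[0,0,0,0,0]'

```text
time_s: 78.25
ee_pos: [695.8, -237.0, 264.4]
eef_rot: [0.923, -0.384, -0.001, 0.0]
contact_force: [-0.8, -0.7, 0.2]
width: 85.4
grip_force: 0.0
```

Run:
```python
from h import *
c=grab('wrist');np.save('wrist20.npy',c,allow_pickle=True);hsv=cv2.cvtColor(c['image'],cv2.COLOR_BGR2HSV)
m=cv2.inRange(hsv,(5,90,60),(20,255,255));u,v=map(int,proj(c,[646,-186,95]));print((u,v))
k=np.zeros_like(m);k[max(v-80,0):v+80,max(u-85,0):u+85]=m[max(v-80,0):v+80,max(u-85,0):u+85]
ct=max(cv2.findContours(k,0,1)[0],key=cv2.contourArea);h=cv2.convexHull(ct);p=np.array([ray(c,*q[0],95)[:2] for q in h],np.float32);print('lid z95',cv2.minEnclosingCircle(p),cv2.fitEllipse(p))
# cup rim and hung yokes from top/side
d=grab('top');blocks(d,184,40)
hs=cv2.cvtColor(d['image'],cv2.COLOR_BGR2HSV)
b=cv2.inRange(hs,(100,100,40),(130,255,255));uu,vv=map(int,proj(d,[444.7,-190.9,4]));kk=np.zeros_like(b);kk[vv-25:vv+25,uu-25:uu+25]=b[vv-25:vv+25,uu-25:uu+25]
ys,xs=np.nonzero(kk);print('mat visible bbox',xs.min(),xs.max(),ys.min(),ys.max(),'proj mat',proj(d,[444.7,-190.9,4]),'rim proj',proj(d,[446.9,-196.2,79]))
rel()
```

```text
(249, 242)
lid z95 ((646.7859497070312, -188.5162353515625), 63.787330627441406) ((646.7892456054688, -188.4653778076172), (125.73042297363281, 127.40449523925781), 42.82761001586914)
blk [221, 69, 18, 7, 50] [835.4  34.5] [56.5 15.2] 73.7
blk [282, 70, 5, 12, 48] [ 812.6 -136.8] [12.8 37.6] -2.2
blk [219, 75, 20, 15, 168] [796.8  35.2] [46.3 60.6] -51.8
blk [197, 78, 19, 14, 118] [786.5 107.8] [36.4 58.5] -52.8
blk [388, 105, 33, 38, 467] [ 642.2 -503.1] [ 95.5 115.3] -26.6
blk [223, 126, 8, 10, 62] [636.5  49.8] [27.3 22.9] 7.9
blk [294, 126, 19, 12, 142] [ 624.4 -188. ] [55.5 35.6] 87.8
blk [191, 130, 8, 12, 74] [623.5 148.6] [35.9 21.9] 0.0
blk [346, 130, 10, 24, 128] [ 588.4 -330.4] [16.7 75.6] -15.6
blk [159, 134, 9, 11, 67] [616.3 246.7] [30.  24.4] 17.9
blk [444, 169, 22, 63, 433] [ 398.4 -625.5] [ 62.  188.8] -6.8
blk [503, 175, 9, 45, 178] [ 400.7 -783.5] [ 23.1 132. ] -0.8
mat visible bbox 285 317 197 216 proj mat (np.float64(301.9), np.float64(198.5)) rim proj (np.float64(305.4), np.float64(193.9))
lug rel jar: u 70.0 lat 0.2  lugz 273.3 t 78.3
F tool [-0.7  0.3  0.1] M tool [-0.026 -0.003 -0.022] grip 0.0 w 85.4
```

```bash
python3 -c "
from rig import *
print(finish_job())"
```

```text
the job is handed in; nothing more can be done
None
```

I've handed in the job at about 78 s of the 208 s allowed: all three yokes hang on the rail, four plugs are in the jar, the empty cup stands upright on the mat (about 3–6 mm off its middle), and the lid is back on the jar; I don't have the judge's verdict.

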